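# Set a side bar in the bending block and lock it

### The arm

A 6-joint arm with a two-finger parallel gripper is mounted at the origin on a cart in front of the work surface, level with it; the furniture and walls round the work are solid. World frame = base frame: x ahead of the robot, y to its left, z up, the work surface at z = 0. Lengths are in m, angles in degrees, forces in N, time in s.
With the tool pointing down it reaches from about 0.4 to 0.825 m from the base axis. Payload 7 kg.
Tool frame: the origin (TCP) lies midway between the tips of the shut fingers; the grasp point (between the pads) lies 19 mm behind it (grip_depth is the distance from the TCP to the grasp point, in m); z points along the fingers, y is the direction in which the jaws open and shut (so a half turn about z gives the same grasp; the last joint's range is limited). The gripper opens to 88 mm and grips with 3 to 60 N. Pads are 19 mm wide; open, the fingers measure 130 mm over their backs; the gripper's body (78 mm by 193 mm) begins 47 mm behind the grasp point.
Start: joints at [-50.128, 20.546, 0.682, 0, -70.136, -16.507], TCP at [0.268, -0.62, 0.227] pointing down, gripper open.
Joint ranges: [-176.03, 176.03], [-82.01, 121.73], [-58.28, 71.71], [-173.87, 95.51], [-174.79, -0.11], [-173.66, 173.66]. Speed limits (degrees/s): [136.94, 136.94, 172.46, 180, 180, 180].

### API

Orientations are given as [roll, pitch, yaw] about the fixed x, y, z axes, in that order (R = Rz(yaw) Ry(pitch) Rx(roll)).
In Python, from plant import * gives the robot as it stands.
- The arm moves only by the shell command python3 -m inch 'ROWS'. ROWS is JSON, a list of rows, each an object of numbers: "ax", "ay", "az": the turn, a rotation vector about the tool's x, y, z in degrees; "dx", "dy", "dz": the shift along the tool's x, y, z in mm; "fingers": the finger opening in mm, from 0 to 87.6. In form: [{"ax": .., "ay": .., "az": .., "dx": .., "dy": .., "dz": .., "fingers": ..}, ...]. A call has 1 to 8 rows; each row is the pose to reach, as a shift and turn from the pose commanded when the call began, along the tool's axes at that moment; what a row does not reach only later rows make up. A row lasts 1/8 s, in which the tool goes at most 62.5 mm and 10.7 degrees, less where a joint would pass 70% of its speed; a pose out of reach is approached as far as the arm can. A call with a gripper value outside its range is refused whole. The fingers move at their own pace and stop on an object; the grip force is fixed at half the most. Time passes only in rows, so rows that repeat a pose let the fingers close. It gives the time, the measured TCP pose, the force and the opening at its end, in the units of the state.
- get_obs(): the state, without advancing time (a new reading comes with each control period).
- snapshot(name): name is "scene" or "side" or "wrist"; returns a dict with "image" (420x560x3 uint8, red, green, blue), "fx", "fy", "cx", "cy" (pixels), "k1" (the pictures are not rectified: a ray, as slopes to the right and down, at radius r is drawn at 1 + k1 r^2 times it, then the intrinsics apply), "rvec" (rotation vector, rad) and "tvec" (3), from world to camera coordinates, as OpenCV has them. Camera axes: x right, y down, z forward; pixel columns grow to the right and rows downward; lengths in m; the calibration is good to about 2 mm. A picture is of the moment at which its call begins. There is no depth.
- close_job(): hands the job in, once; it reports no verdict.
Trained networks look in the newest picture that a camera, given by its name, has taken for a name from the list of things; names that differ only in an ending like _2 or _b are one class to them, and where a whole thing is asked for, a point or a joint stands for the part that bears it (a point fixed in the world has none). Each returns a list of dicts, best first, with "score" (0 to 1); they miss things now and then, are a little off and sometimes report something else, mostly with a low value. They report only what shows in the picture. A call takes as long as a camera call.
- search_frame(target, camera): "bbox" ([centre column, centre row, width, height] in pixels, round what is visible of it).
- trace(target, camera): "mask" (420x560 bool, what is visible of it) and "bbox" ([centre column, centre row, width, height] in pixels, round what is visible of it).
- landmark_of(target, camera): "position" ([column, row] in pixels: a listed point, or the origin of a listed thing).
The state is a dict: "clock": time; "joint_pos": joint angles; "qvel": joint speeds; "tau": joint torques, N m; "tool_pos": TCP position; "orientation": TCP orientation; "force": force on the tool from outside, world axes, zero at the start; "moment": the same for the moment, N m; "opening": finger opening in m.
Only numpy, scipy, OpenCV 4.12 (cv2) and the standard library are available. Lean on these libraries where they do the work, as an engineer would, in place of code of your own. Each camera call takes 0.05 s, during which the arm holds its last target.

### The job

Take the orthosis upright with the brass-coloured head out of the wooden rack and push it straight down through the slot of the green bending block, past the leaf spring inside, until its foot sits fully home on the depth stop. Feel your way and press gently, then let go of it and swing the black-knobbed cam lever over until the cam grips the bar, so that it is ready to be bent. Leave the other uprights in the rack and everything else on the bench where it is.

Things in the scene. Friction and masses are not known exactly. Their poses are not given: they have to be found in the camera images.
- brass_upright: the upright to set: a flat aluminium bar 22 mm wide and 6 mm thick with rounded foot corners, standing upright with a brass-coloured round head on top. Origin at the centre of its foot, own z up to the head, own x across the 6 mm thickness, own y along the 22 mm width; 118 mm long in all; the same either way round. 130 g nominally. The head is a disc 30 mm in diameter and 12 mm thick along own x, a good place to grip across its two flat faces
- upright_foot (a point): centre of the brass upright's foot (its lower end face)
- upright_head (a point): centre of the brass head disc, 103 mm above the foot; the disc reaches 15 mm above and below it
- dark_upright_a: a second upright of the same size with a dark steel head, stays in the rack
- dark_upright_b: a third upright, the same as the second, stays in the rack
- bar_rack: fixed light wooden rack block, 70 mm along its own x, 156 mm along its own y, 50 mm high; origin at the centre of its underside. Three upright pockets in a row at own y = -50, 0 and +50 mm hold the uprights loosely (about 1 mm of play each side), thickness along the rack's x, feet 8 mm above the bench (pockets 42 mm deep); which upright stands in which pocket varies
- bending_block: fixed green steel block, 84 mm along own x, 64 mm along own y, 70 mm high, on a bolted foot plate 140 x 90 x 10 mm (bolt heads to 18 mm); origin at the centre of the underside, own z up. A steel fence 16 mm high and 40 mm long stands on its top along the -y edge of the slot, its face in line with the slot's -y wall
- slot_mouth (a point): centre of the slot's mouth in the block's top face, 70 mm above the bench, axes as the block's. The slot is 25 mm along x and 8.4 mm along y, so the bar goes in with its thickness along y, with 1.2 mm of play on each side in thickness and 1.5 mm in width; the mouth has no lead-in
- spring_crest (a point): point on the slot's centre line, 22 mm below the mouth, where a leaf spring (4 to 34 mm below the mouth) bows out of the slot's +y wall and presses the bar to the -y wall. Pushing the bar past it takes about 3 to 7 N (up to 15 N at its first bend); the bar then stays where it is left and does not fall by itself
- depth_stop: eccentric steel disc across the bottom of the slot, on a stiff cross pin with a slotted brass head in the block's left face; origin on the pin, on the slot's centre line, 15 mm above the bench. The foot must rest on its top, which is set anywhere 40 to 52 mm below the mouth, cannot be seen and must be felt: it does not give, the push rises steeply there. 5 to 20 N above the drag is a firm seat; 40 N is too much
- cam_lever: the lever with its dark eccentric cam disc (28 mm across, 12.5 mm high) that presses the bar on to the fence. Origin on the upright pivot at the block's top face; own z up; its yaw relative to the block is the lever angle: 0 fully open, 1.5 rad at its end stop, anticlockwise from above. Starts at 0 to 0.25 and stays where it is left. With the bar in, the cam meets it at about 1.0 rad and grips from about 1.3
- lever_pivot (a point): the lever's pivot on the block's top face, 18.8 mm from the slot's centre along the block's +y
- lever_knob (a point): centre of the lever's black upright knob, a cylinder 21 mm in diameter and 30 mm high, 75 mm from the pivot, centre 42 mm above the block's top face. Seen from the pivot it lies 0.17 rad left of the block's +x at lever angle 0 and along the block's +y at 1.4. May be pushed sideways or gripped: about 3 N to move it, up to some 6 to 10 N to lock
- orthosis_cast: plaster limb cast with tan cuffs, about 79 x 198 x 74 mm, lying on the bench; leave it
- spatula: plaster spatula with a wooden handle, 200 mm, lying flat; leave it
- pencil: orange pencil, 138 mm, lying flat; leave it
- knee_joint: flat steel knee joint bar, 200 x 26 x 12 mm, lying flat; leave it
- coupling: nickel tube coupling, 42 mm; leave it
- rivet_tin: low round green tin, 65 mm across, 27 mm high; leave it
- wedge_1: brown hardwood wedge, 85 x 30 x 24 mm; leave it

How it is judged (in metres and radians):
On the way, in this order (a step that is already met when the one before it is completed fails the run):
1. the brass-headed upright is down the slot with its foot pressed home on the depth stop (3 N or more) (contact force between brass_upright and depth_stop above 3 N and z of upright_foot in the frame of slot_mouth below -0.037 m and horizontal distance between upright_foot and slot_mouth below 0.004 m and angle between brass_upright's own z axis and vertical below 0.06 rad), for 0.2 s.
2. the cam lever is swung over and grips the bar (contact force between brass_upright and depth_stop above 0.3 N and z of upright_foot in the frame of slot_mouth below -0.037 m and horizontal distance between upright_foot and slot_mouth below 0.004 m and angle between brass_upright's own z axis and vertical below 0.06 rad and angle between the x axis of cam_lever and the y axis of bending_block, either way round below 0.37 rad and contact force between brass_upright and cam_lever above 5 N), for 0.2 s.
At the end, for the whole second after the job is handed in: the brass upright is at rest in the slot, its foot resting on the depth stop (over 0.3 N, at least 37 mm below the mouth, within 4 mm sideways), leaning under 0.06 rad; the lever angle is over 1.2 rad, the cam bears on the bar with over 5 N; the dark uprights stand in the rack (lean under 0.15 rad) (all of step 2 and linear speed of brass_upright below 0.02 m/s and angle between each of dark_upright_a, dark_upright_b's own z axis and vertical below 0.15 rad); the robot touches nothing.
It fails at once if the upright is pressed on to the depth stop with more than 40 N (contact force between brass_upright and depth_stop above 40 N).
It fails at once if the upright is pressed on to the block's top with more than 40 N while its foot is not yet 5 mm down the slot (contact force between brass_upright and bending_block above 40 N and z of upright_foot in the frame of slot_mouth above -0.005 m).
It fails at once if a dark upright is moved by more than 30 mm (distance of any of dark_upright_a, dark_upright_b from where it was at the start of the episode above 0.03 m).
It fails at once if something else on the bench is moved by more than 30 mm (distance of any of orthosis_cast, spatula, pencil, knee_joint, coupling, rivet_tin, wedge_1 from where it was at the start of the episode above 0.03 m).
It also fails if it takes over 72 s, if anything falls off the work surface, if the arm or the gripper's body presses on something with over 40 N, if the wrist force passes 120 N, or if a joint passes its speed limit or range.

## Working session

There is one attempt and no reset: what is moved stays moved. The work goes in short steps, Python scripts to look and compute and a shell command to move; the robot and the scene stay as the last step left them, time stands still between calls to the robot, and variables do not carry over. Pictures are saved under pics/ and viewed, and the job is handed in when it is done.

```bash
ls; mkdir -p pics
python3 - <<'E'
from plant import *
import cv2
print(get_obs())
for c in ["scene","side","wrist"]:
    s=snapshot(c); cv2.imwrite(f"pics/{c}0.png",s["image"][:,:,::-1]); print({k:v for k,v in s.items() if k!="image"})
E
```

```text
pics
{'clock': 0.0, 'joint_pos': array([-5.01290854e+01,  2.05906629e+01,  6.32677521e-01, -2.04006568e-02,
       -7.01364514e+01, -1.65085493e+01]), 'qvel': array([-0.04592869, -0.05773068, -0.02817522, -0.01603643, -0.060611  ,
       -0.04160938]), 'tau': array([-1.67032135e-04, -5.82702613e+01,  2.93050861e+01,  6.99724317e+00,
        6.79077086e-03, -1.48189620e-04]), 'tool_pos': array([ 0.26745796, -0.61920073,  0.2256222 ]), 'orientation': array([ 1.79904006e+02, -8.45032969e-03, -1.56644575e+02]), 'force': array([-0.00226457, -1.10699815,  0.45026745]), 'moment': array([ 0.02865141, -0.00153204,  0.05878845]), 'opening': 0.08746207515379105}
{'fx': 518.9177005375859, 'fy': 518.9177005375859, 'cx': 285.69820881801513, 'cy': 208.6061772884584, 'k1': 0.05500000433080385, 'rvec': array([ 0.95799467, -2.33819881,  1.23376709]), 'tvec': array([0.51788025, 0.21019349, 0.95015256])}
{'fx': 480.3029890815874, 'fy': 480.3029890815874, 'cx': 276.9147355107335, 'cy': 208.65566754429034, 'k1': -0.09722332418840399, 'rvec': array([ 0.22119756, -2.56932368,  1.62811996]), 'tvec': array([0.55933847, 0.04641902, 1.18577118])}
{'fx': 300.6595388752623, 'fy': 300.6595388752623, 'cx': 280.44332475337296, 'cy': 211.16437913088868, 'k1': -0.05129468858729253, 'rvec': array([-1.6356985 , -2.48825589, -0.33501733]), 'tvec': array([ 0.67459401, -0.03311725,  0.38972826])}
```

View pics/scene0.png

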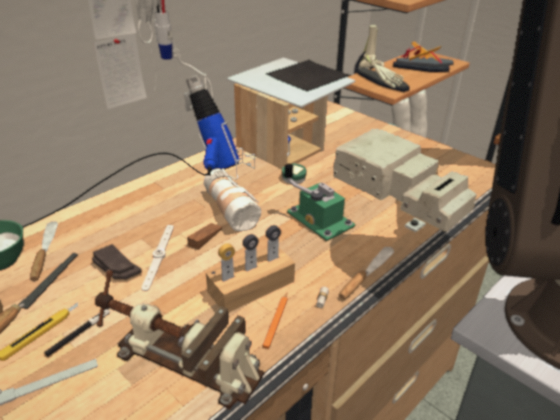

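View pics/side0.png

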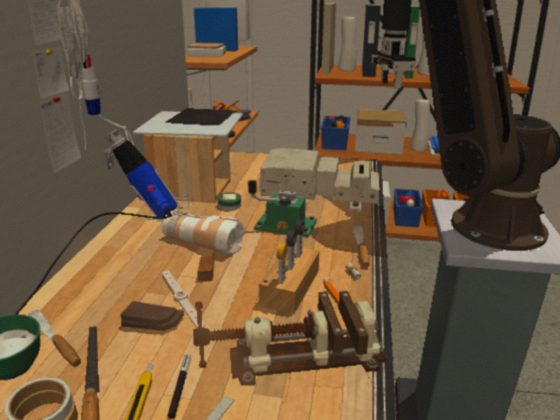

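View pics/wrist0.png

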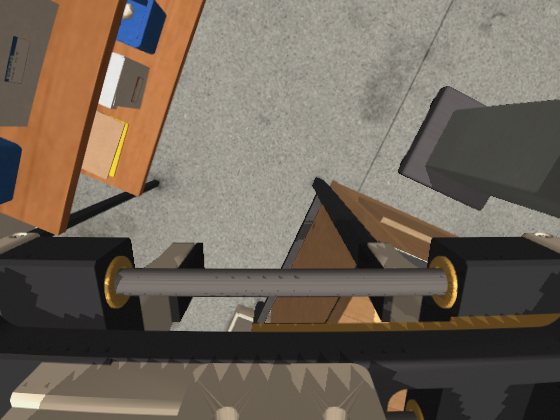

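```bash
cat > h.py <<'E'
from plant import *
import cv2, numpy as np
from scipy.spatial.transform import Rotation as R
def ray(s,px):
    d=np.array([(px[0]-s["cx"])/s["fx"],(px[1]-s["cy"])/s["fy"]]); u=d.copy()
    for _ in range(30): u=d/(1+s["k1"]*(u@u))
    M=R.from_rotvec(s["rvec"]).as_matrix()
    return -M.T@s["tvec"], M.T@np.r_[u,1]
def atz(s,px,z):
    o,d=ray(s,px); return o+d*(z-o[2])/d[2]
def proj(s,P):
    P=np.atleast_2d(P); M=R.from_rotvec(s["rvec"]).as_matrix()
    c=P@M.T+s["tvec"]; u=c[:,:2]/c[:,2:]; u=u*(1+s["k1"]*(u**2).sum(1,keepdims=True))
    return u*s["fx"]+[s["cx"],s["cy"]]
def tri(l):
    A=np.zeros((3,3));b=np.zeros(3)
    for s,px in l:
        o,d=ray(s,px); d=d/np.linalg.norm(d); Q=np.eye(3)-np.outer(d,d); A+=Q;b+=Q@o
    X=np.linalg.solve(A,b)
    return X,[np.round(proj(s,X)[0]-px,1) for s,px in l]
def save(s,n,crop=None,f=1):
    im=s["image"][:,:,::-1].copy()
    if crop: im=im[crop[1]:crop[3],crop[0]:crop[2]]
    cv2.imwrite(f"pics/{n}.png",cv2.resize(im,None,fx=f,fy=f,interpolation=cv2.INTER_CUBIC))
E
python3 - <<'E'
from h import *
a=snapshot("scene");b=snapshot("side")
save(a,"sc1",(180,140,380,320),4);save(b,"sd1",(200,160,400,320),4)
for n in ["upright_foot","upright_head","brass_upright","slot_mouth","spring_crest","depth_stop","cam_lever","lever_pivot","lever_knob","bending_block","bar_rack","dark_upright_a"]:
    r=[]
    for c in ("scene","side"):
        r.append([(np.round(x["position"],1).tolist(),round(x["score"],2)) for x in landmark_of(n,c)[:3]])
    print(n,r)
    if r[0] and r[1]:
        X,e=tri([(a,np.array(r[0][0][0])),(b,np.array(r[1][0][0]))]); print("   ",X.round(4),e)
E
```

```text
upright_foot [[], []]
upright_head [[([227.1, 249.9], 0.6)], [([280.4, 250.0], 0.54)]]
    [0.4937 0.389  0.1094] [array([-0. , -0.1]), array([0.1, 0.1])]
brass_upright [[], []]
slot_mouth [[([326.0, 194.3], 0.7)], [([284.3, 202.7], 0.59)]]
    [0.5404 0.0534 0.0507] [array([0.1, 0.7]), array([-0.3, -0.6])]
spring_crest [[([321.7, 203.3], 0.7)], [([286.2, 210.5], 0.83)]]
    [0.5318 0.0777 0.0413] [array([0.1, 0.8]), array([-0.3, -0.6])]
depth_stop [[([319.5, 215.1], 0.43)], [([231.2, 207.2], 0.69), ([284.7, 220.1], 0.46)]]
    [ 0.684  -0.0768 -0.0825] [array([ -5.9, -18.4]), array([10.8, 14.8])]
cam_lever [[([314.4, 194.6], 0.54), ([322.7, 219.2], 0.3), ([232.1, 209.7], 0.25)], [([281.6, 201.4], 0.81)]]
    [0.5395 0.0967 0.0721] [array([0., 0.]), array([-0., -0.])]
lever_pivot [[([315.0, 193.4], 0.68)], [([287.1, 200.3], 0.67)]]
    [0.5252 0.1117 0.0855] [array([0.1, 1.3]), array([-0.5, -1.1])]
lever_knob [[([289.3, 169.2], 0.73), ([273.9, 318.9], 0.58)], [([251.5, 185.5], 0.84), ([337.6, 297.8], 0.75)]]
    [0.6106 0.1045 0.111 ] [array([-0. , -0.2]), array([0.1, 0.2])]
bending_block [[([318.3, 218.3], 0.75)], [([286.9, 224.1], 0.85)]]
    [0.5271 0.0924 0.0105] [array([0. , 0.3]), array([-0.1, -0.3])]
bar_rack [[([250.1, 284.5], 0.64)], [([288.6, 286.5], 0.64)]]
    [0.4845 0.3438 0.001 ] [array([0. , 0.1]), array([-0. , -0.1])]
dark_upright_a [[], [([284.8, 207.0], 0.24)]]
```

View pics/sc1.png

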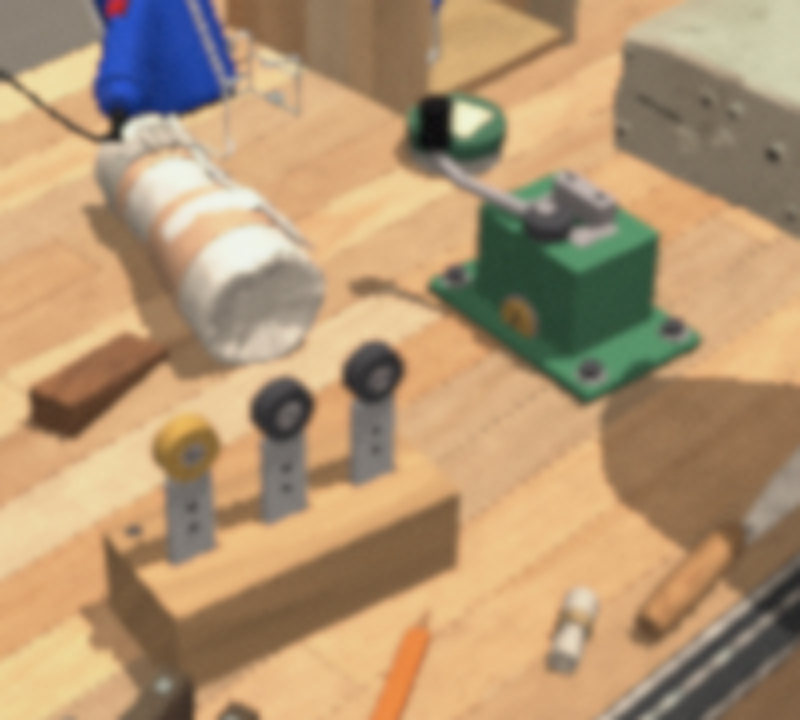

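View pics/sd1.png

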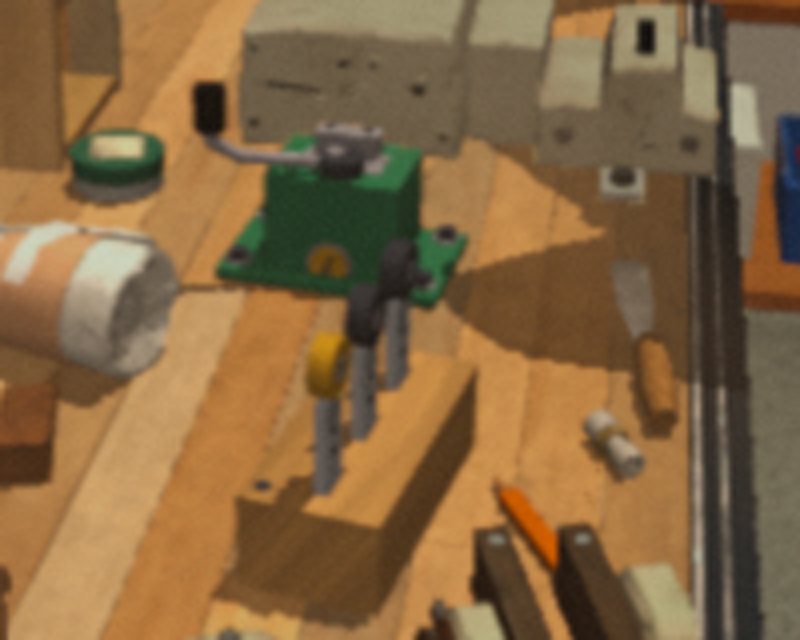

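Run:
```python
from h import *
a=snapshot("scene");b=snapshot("side")
sc=lambda u,v:(180+u/4,140+v/4); sd=lambda u,v:(200+u/4,160+v/4)
print("rack scene",[atz(a,sc(*p),.05).round(4)[:2] for p in [(107,540),(178,612),(458,495)]])
print("rack side",[atz(b,sd(*p),.05).round(4)[:2] for p in [(238,498),(378,527),(475,365)]])
print("block scene",[atz(a,sc(*p),.07).round(4)[:2] for p in [(478,210),(580,272),(658,237),(560,172)]])
print("plate scene",[atz(a,sc(*p),.01).round(4)[:2] for p in [(430,283),(586,396),(700,338)]])
print("plate side",[atz(b,sd(*p),.01).round(4)[:2] for p in [(216,272),(430,303),(467,235)]])
print("knob",tri([(a,sc(435,123)),(b,sd(209,107))]))
for n,p,q in [("brass",(186,447),(328,364)),("d",(282,409),(366,314)),("d",(373,372),(398,266))]:
  print(n,tri([(a,sc(*p)),(b,sd(*q))]))
```

```text
rack scene [array([0.521, 0.418]), array([0.462 , 0.4256]), array([0.4282, 0.2794])]
rack side [array([0.5275, 0.4175]), array([0.4614, 0.4292]), array([0.4323, 0.2795])]
block scene [array([0.5705, 0.1118]), array([0.491 , 0.1174]), array([0.4828, 0.0607]), array([0.5647, 0.0483])]
plate scene [array([0.5982, 0.1198]), array([0.4657, 0.1361]), array([0.4547, 0.0498])]
plate side [array([0.602 , 0.1268]), array([0.4699, 0.1438]), array([0.4572, 0.0508])]
knob (array([0.60778713, 0.10920916, 0.10997015]), [array([-0. , -0.2]), array([0.1, 0.2])])
brass (array([0.48995973, 0.39356371, 0.11020736]), [array([-0. , -0.2]), array([0.1, 0.2])])
d (array([0.47976056, 0.34484782, 0.11035534]), [array([-0. , -0.2]), array([0.1, 0.2])])
d (array([0.47073533, 0.2952193 , 0.11064588]), [array([-0.1, -0.6]), array([0.2, 0.5])])
```

```bash
cat >> h.py <<'E'
def rel(pos,ybear,o=None):
    """world target TCP pos + bearing of tool y (pointing straight down) -> shift in tool axes mm, rotvec deg; from measured pose"""
    o=o or get_obs()
    M=R.from_euler("xyz",o["orientation"],degrees=True)
    T=R.from_euler("xyz",[180,0,ybear+90],degrees=True)
    return (M.inv().apply(np.array(pos)-o["tool_pos"])*1000).round(1), (M.inv()*T).as_rotvec(degrees=True).round(2)
E
python3 - <<'E'
from h import *
w=snapshot("wrist");o=get_obs()
M=R.from_euler("xyz",o["orientation"],degrees=True)
c,d=ray(w,(w["cx"],w["cy"]))
print("cam in tool",M.inv().apply(c-o["tool_pos"])*1000,M.inv().apply(d), "img x axis in tool",M.inv().apply(ray(w,(400,w["cy"]))[1]-d))
print(proj(w,o["tool_pos"]))
print(rel([.53,.03,.33],-66.6),rel([.49,.3936,.33],-11))
E
```

```text
cam in tool [  70.71375208   -0.32658982 -158.00949034] [-2.63753484e-01 -3.64976149e-05  9.64590119e-01] img x axis in tool [9.71641366e-05 4.00954439e-01 4.17392418e-05]
[[281.01541421 257.74276295]]
(array([-498.4,  492.4, -103.4]), array([ -0.  ,  -0.  , 179.96])) (array([-605.9,  842. , -103.4]), array([ -0.  ,  -0.  , 124.36]))
```

Run:
```python
from h import *
print(rel([.60,.075,.30],83))
```

```text
(array([-580.5,  505.9,  -73.4]), array([ 0.  , -0.  , 30.36]))
```

```bash
python3 -m inch '[{"dz":-60},{"dx":-40,"dy":35,"dz":-74},{"dx":-85,"dy":74,"dz":-74},{"dx":-130,"dy":113,"dz":-74},{"dx":-175,"dy":152,"dz":-74},{"dx":-220,"dy":191,"dz":-74},{"dx":-265,"dy":230,"dz":-74},{"dx":-310,"dy":270,"dz":-74}]' && python3 -m inch '[{"dx":-45,"dy":39,"az":5},{"dx":-90,"dy":78,"az":10},{"dx":-135,"dy":117,"az":15},{"dx":-180,"dy":156,"az":20},{"dx":-225,"dy":195,"az":25},{"dx":-270,"dy":236,"az":30.3},{"dx":-270,"dy":236,"az":30.3},{"dx":-270,"dy":236,"az":30.3}]'
python3 - <<'E'
from h import *
w=snapshot("wrist");save(w,"w1",None,1.4)
for n in ["slot_mouth","lever_pivot","lever_knob","bending_block","cam_lever"]:
    print(n,[(np.round(x["position"],1).tolist(),round(x["score"],2)) for x in landmark_of(n,"wrist")[:3]])
print(get_obs())
E
```

```text
slot_mouth []
lever_pivot []
lever_knob []
bending_block []
cam_lever []
{'clock': 1.9, 'joint_pos': array([-5.01275679e+01,  2.05444489e+01,  6.81032900e-01,  3.58908281e-04,
       -7.01370934e+01, -1.65067008e+01]), 'qvel': array([-0.01446165,  0.06149351, -0.02239681, -0.01355028,  0.00816395,
        0.10131168]), 'tau': array([ 6.12373224e-04, -5.82364047e+01,  2.93298018e+01,  7.00257093e+00,
        1.26521467e-02, -3.36527069e-05]), 'tool_pos': array([ 0.2676638 , -0.61962139,  0.22657692]), 'orientation': array([ 1.79999607e+02, -4.68380202e-04, -1.56634147e+02]), 'force': array([0.49454074, 0.24132142, 0.19573197]), 'moment': array([ 0.02229312, -0.03514014,  0.03004344]), 'opening': 0.08753379115111601}$[0]: bad value
```

View pics/w1.png

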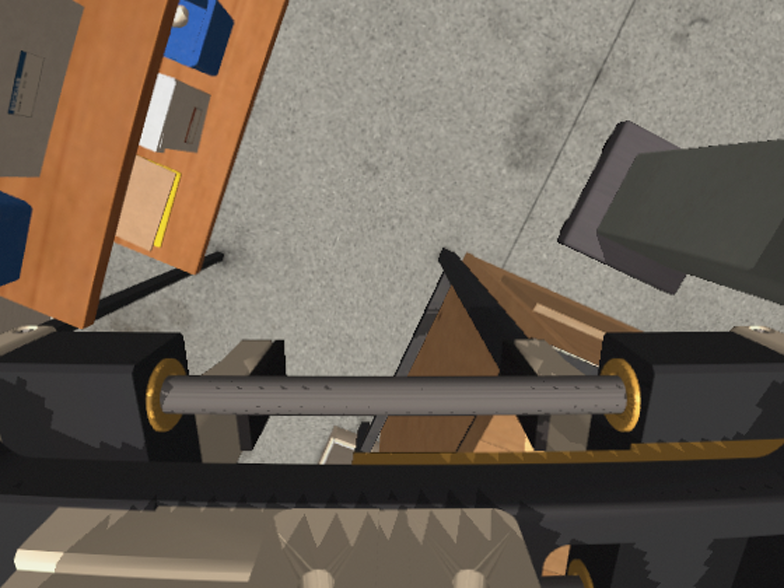

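```bash
python3 -m inch '[{"ax":0,"ay":0,"az":0,"dx":0,"dy":0,"dz":-60,"fingers":86},{"ax":0,"ay":0,"az":0,"dx":-40,"dy":35,"dz":-74,"fingers":86},{"ax":0,"ay":0,"az":0,"dx":-85,"dy":74,"dz":-74,"fingers":86},{"ax":0,"ay":0,"az":0,"dx":-130,"dy":113,"dz":-74,"fingers":86},{"ax":0,"ay":0,"az":0,"dx":-175,"dy":152,"dz":-74,"fingers":86},{"ax":0,"ay":0,"az":0,"dx":-220,"dy":191,"dz":-74,"fingers":86},{"ax":0,"ay":0,"az":0,"dx":-265,"dy":230,"dz":-74,"fingers":86},{"ax":0,"ay":0,"az":0,"dx":-310,"dy":270,"dz":-74,"fingers":86}]' && python3 -m inch '[{"ax":0,"ay":0,"az":5,"dx":-45,"dy":39,"dz":0,"fingers":86},{"ax":0,"ay":0,"az":10,"dx":-90,"dy":78,"dz":0,"fingers":86},{"ax":0,"ay":0,"az":15,"dx":-135,"dy":117,"dz":0,"fingers":86},{"ax":0,"ay":0,"az":20,"dx":-180,"dy":156,"dz":0,"fingers":86},{"ax":0,"ay":0,"az":25,"dx":-225,"dy":195,"dz":0,"fingers":86},{"ax":0,"ay":0,"az":30.3,"dx":-270,"dy":236,"dz":0,"fingers":86},{"ax":0,"ay":0,"az":30.3,"dx":-270,"dy":236,"dz":0,"fingers":86},{"ax":0,"ay":0,"az":30.3,"dx":-270,"dy":236,"dz":0,"fingers":86}]'
python3 - <<'E'
from h import *
w=snapshot("wrist");save(w,"w2",None,1.4)
for n in ["slot_mouth","lever_pivot","lever_knob","bending_block","cam_lever"]:
    print(n,[(np.round(x["position"],1).tolist(),round(x["score"],2)) for x in landmark_of(n,"wrist")[:3]])
o=get_obs();print(o["clock"],o["tool_pos"],o["orientation"],o["joint_pos"])
E
```

```text
clock: 2.9
tool_pos: [0.4457, -0.247, 0.301]
orientation: [-180.0, 0.0, -156.6]
force: [1.6, -0.7, -0.2]
opening: 0.0859
clock: 3.9
tool_pos: [0.5993, 0.0751, 0.3002]
orientation: [-180.0, -0.0, 173.1]
force: [-1.0, -0.5, -0.2]
opening: 0.0859
slot_mouth [([275.7, 130.5], 0.87)]
lever_pivot [([294.0, 131.1], 0.84)]
lever_knob [([309.4, 196.6], 0.93)]
bending_block [([280.5, 133.0], 0.55)]
cam_lever [([292.8, 133.5], 0.82), ([234.9, 246.7], 0.18)]
4.2 [0.5992767  0.07400101 0.30104707] [1.79977845e+02 3.78629624e-02 1.73004761e+02] [ 2.55608494e+01  1.16645995e+01 -1.92034042e+00  1.75019755e-03
 -7.63712242e+01 -1.22556493e+02]
```

View pics/w2.png

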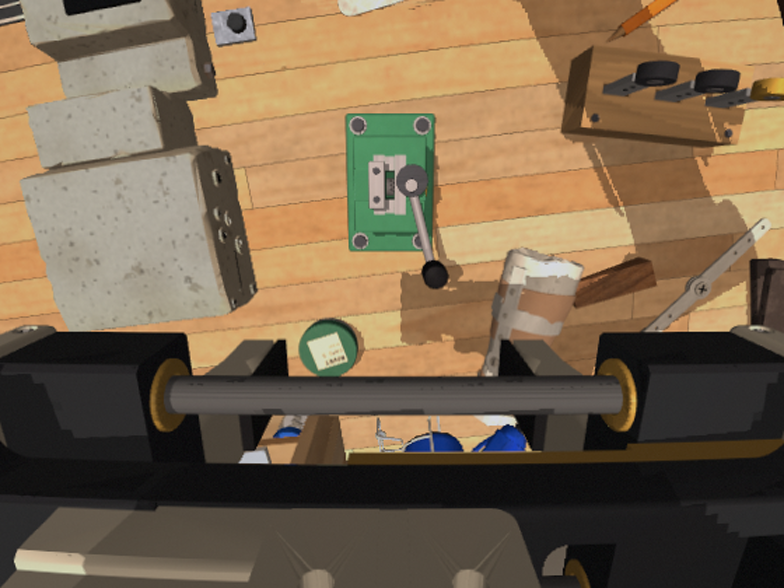

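Run:
```python
from h import *
w=snapshot("wrist");save(w,"w3",(235,70,335,215),5.5)
save(w,"w4",(395,20,560,110),4.8)
for n,z in [("slot_mouth",.07),("lever_pivot",.07),("lever_knob",.112),("bending_block",0)]:
    l=landmark_of(n,"wrist")
    if l: print(n,l[0]["position"],atz(w,l[0]["position"],z))
for p in [(346,115),(435,114),(433,250),(348,250)]:
    print("plate",atz(w,np.array(p)/1.4,.01))
for n in ["upright_head","bar_rack"]:
    print(n,[(np.round(x["position"],1).tolist(),round(x["score"],2)) for x in landmark_of(n,"wrist")[:3]])
```

```text
slot_mouth [275.1, 129.8] [0.52919287 0.07572526 0.07      ]
lever_pivot [296.3, 128.3] [0.53059534 0.1023037  0.07      ]
lever_knob [310.7, 195.4] [0.60872785 0.10869779 0.112     ]
bending_block [278.8, 130.1] [0.53030518 0.07992335 0.        ]
plate [0.45994384 0.04407221 0.01      ]
plate [0.46982453 0.13239928 0.01      ]
plate [0.60607823 0.11683242 0.01      ]
plate [0.59495324 0.02610801 0.01      ]
upright_head [([550.1, 61.7], 0.66)]
bar_rack [([453.0, 73.8], 0.74)]
```

View pics/w3.png

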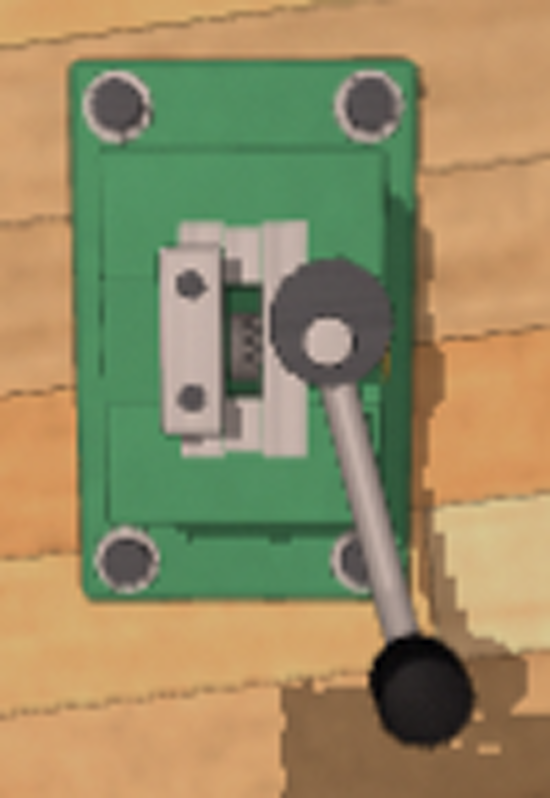

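View pics/w4.png

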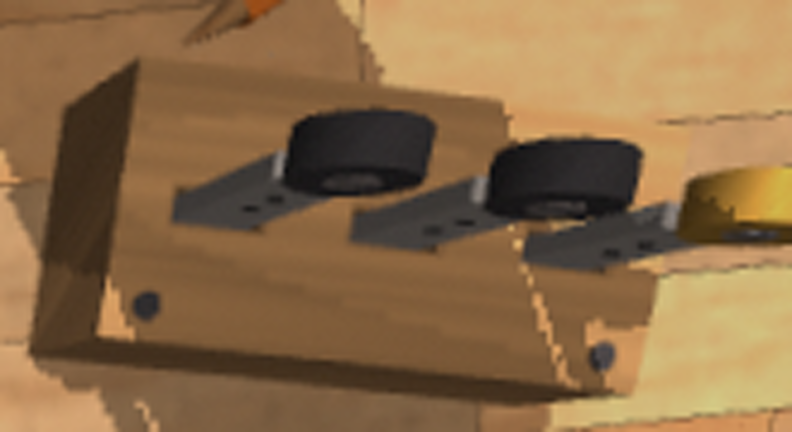

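Run:
```python
from h import *
print(rel([.49,.3936,.26],169))
```

```text
(array([147.2, 303.3,  40.6]), array([ -0.  ,   0.  , -85.94]))
```

```bash
python3 -m inch '[{"ax":0,"ay":0,"az":-10,"dx":21,"dy":43,"dz":0,"fingers":60},{"ax":0,"ay":0,"az":-20,"dx":42,"dy":86,"dz":0,"fingers":60},{"ax":0,"ay":0,"az":-30,"dx":63,"dy":130,"dz":0,"fingers":60},{"ax":0,"ay":0,"az":-40,"dx":84,"dy":173,"dz":0,"fingers":60},{"ax":0,"ay":0,"az":-50,"dx":105,"dy":217,"dz":10,"fingers":60},{"ax":0,"ay":0,"az":-60,"dx":126,"dy":260,"dz":20,"fingers":60},{"ax":0,"ay":0,"az":-70,"dx":147,"dy":303,"dz":30,"fingers":60},{"ax":0,"ay":0,"az":-80,"dx":147,"dy":303,"dz":40,"fingers":60}]' && python3 -m inch '[{"ax":0,"ay":0,"az":-6,"dx":0,"dy":0,"dz":0,"fingers":60},{"ax":0,"ay":0,"az":-6,"dx":0,"dy":0,"dz":0,"fingers":60}]'
python3 - <<'E'
from h import *
w=snapshot("wrist");save(w,"w5",None,1.4)
o=get_obs();print(o["clock"],o["tool_pos"],o["orientation"],o["joint_pos"])
for n,z in [("upright_head",.111),("bar_rack",0)]:
    for x in landmark_of(n,"wrist"): print(n,x["position"],x["score"],atz(w,x["position"],z))
m=trace("upright_head","wrist")
for x in m: print(x["bbox"],x["score"])
E
```

```text
clock: 5.55
tool_pos: [0.4888, 0.3963, 0.2596]
orientation: [180.0, -0.0, -106.4]
force: [0.2, -0.8, -0.1]
opening: 0.06
clock: 5.8
tool_pos: [0.49, 0.3936, 0.2604]
orientation: [180.0, -0.0, -101.0]
force: [0.9, -0.6, -0.1]
opening: 0.0603
5.85 [0.49008822 0.39353421 0.26054198] [-1.79999569e+02 -3.63893421e-03 -1.01062463e+02] [ 5.65325666e+01  1.51208659e+01 -2.58490639e+00  1.87373315e-03
 -7.22974279e+01 -6.75955997e+01]
upright_head [279.9, 199.7] 0.93 [0.49097366 0.39384828 0.111     ]
bar_rack [280.7, 144.1] 0.86 [0.48023254 0.3429519  0.        ]
[280.8, 196.8, 13.7, 34.7] 0.8
```

View pics/w5.png

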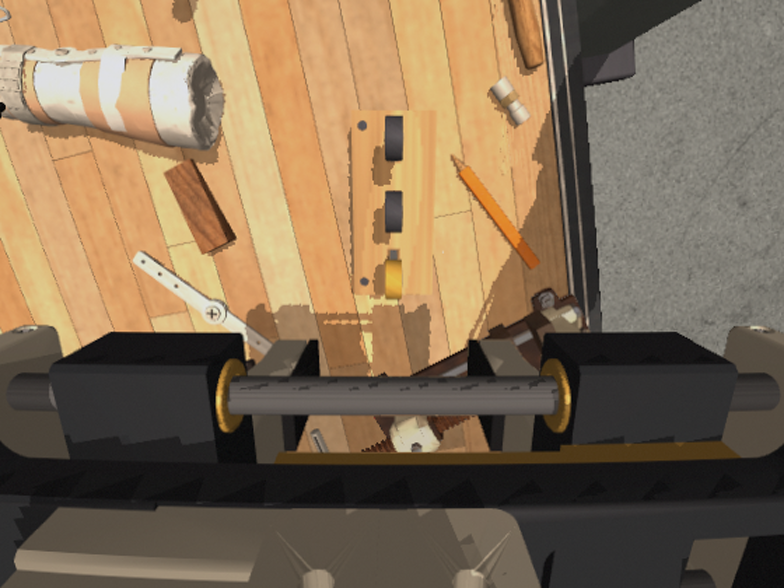

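```bash
python3 -m inch '[{"ax":0,"ay":0,"az":0,"dx":0,"dy":0,"dz":55,"fingers":50},{"ax":0,"ay":0,"az":0,"dx":0,"dy":0,"dz":110,"fingers":40},{"ax":0,"ay":0,"az":0,"dx":0,"dy":0,"dz":145,"fingers":40},{"ax":0,"ay":0,"az":0,"dx":0,"dy":0,"dz":160,"fingers":40},{"ax":0,"ay":0,"az":0,"dx":0,"dy":0,"dz":168,"fingers":40},{"ax":0,"ay":0,"az":0,"dx":0,"dy":0,"dz":168,"fingers":40}]'
python3 - <<'E'
from h import *
w=snapshot("wrist");save(w,"w6",None,1.4)
E
```

```text
clock: 6.75
tool_pos: [0.4905, 0.3938, 0.0933]
orientation: [-180.0, 0.1, -100.9]
force: [0.5, -0.4, -0.0]
opening: 0.0398
```

View pics/w6.png

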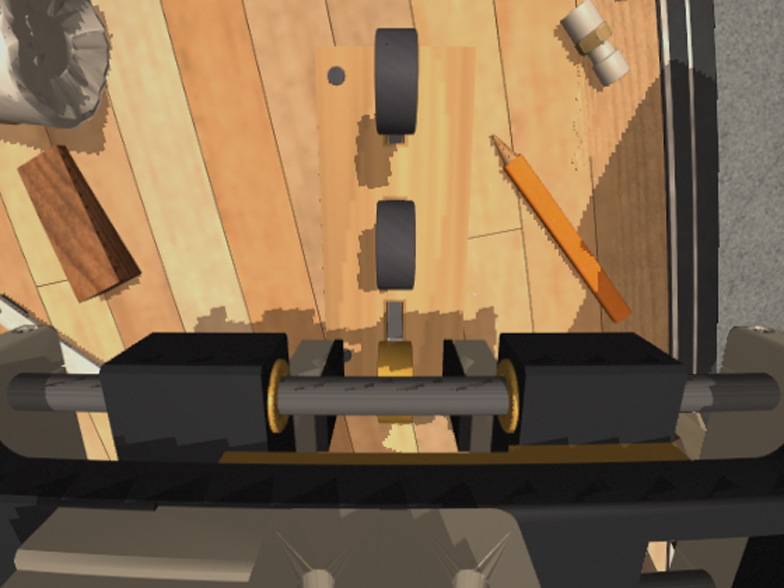

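```bash
python3 -m inch '[{"ax":0,"ay":0,"az":0,"dx":0,"dy":0,"dz":0,"fingers":20},{"ax":0,"ay":0,"az":0,"dx":0,"dy":0,"dz":0,"fingers":4},{"ax":0,"ay":0,"az":0,"dx":0,"dy":0,"dz":0,"fingers":4},{"ax":0,"ay":0,"az":0,"dx":0,"dy":0,"dz":0,"fingers":4},{"ax":0,"ay":0,"az":0,"dx":0,"dy":0,"dz":0,"fingers":4}]';python3 -m inch '[{"ax":0,"ay":0,"az":0,"dx":0,"dy":0,"dz":-10,"fingers":4},{"ax":0,"ay":0,"az":0,"dx":0,"dy":0,"dz":-30,"fingers":4},{"ax":0,"ay":0,"az":0,"dx":0,"dy":0,"dz":-60,"fingers":4},{"ax":0,"ay":0,"az":0,"dx":0,"dy":0,"dz":-110,"fingers":4},{"ax":0,"ay":0,"az":0,"dx":0,"dy":0,"dz":-140,"fingers":4},{"ax":0,"ay":0,"az":0,"dx":0,"dy":0,"dz":-140,"fingers":4}]'
python3 - <<'E'
from h import *
w=snapshot("wrist");save(w,"w7",None,1.4)
print(rel([.53,.078,.235],83))
E
```

```text
clock: 7.42
tool_pos: [0.4902, 0.3936, 0.0928]
orientation: [-180.0, 0.0, -100.9]
force: [-0.3, 0.2, 2.8]
opening: 0.0119
clock: 8.18
tool_pos: [0.4911, 0.3944, 0.2361]
orientation: [-179.8, 0.3, -100.9]
force: [-0.1, 0.0, -1.3]
opening: 0.0115
(array([302.4, -99. ,  -1.7]), array([6.000e-02, 1.400e-01, 8.606e+01]))
```

View pics/w7.png

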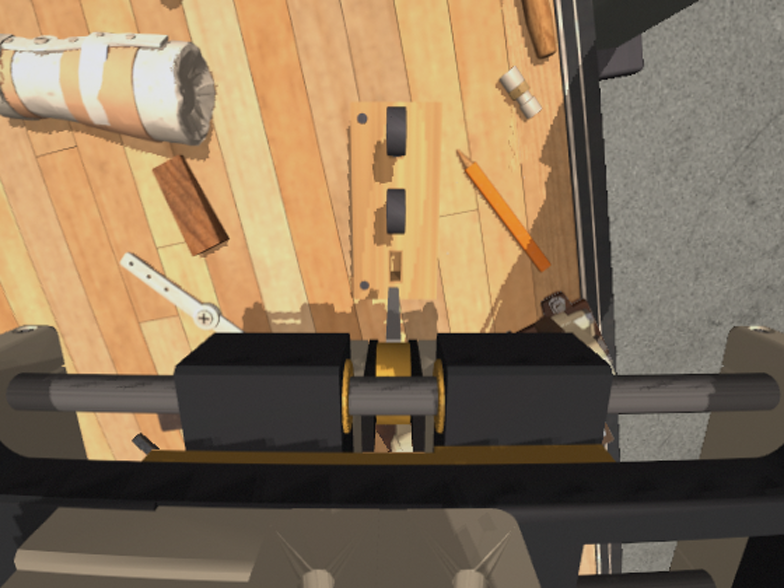

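```bash
python3 -m inch '[{"ax":0,"ay":0,"az":10,"dx":38,"dy":-12,"dz":0,"fingers":4},{"ax":0,"ay":0,"az":20,"dx":76,"dy":-25,"dz":0,"fingers":4},{"ax":0,"ay":0,"az":30,"dx":114,"dy":-37,"dz":0,"fingers":4},{"ax":0,"ay":0,"az":40,"dx":152,"dy":-50,"dz":0,"fingers":4},{"ax":0,"ay":0,"az":50,"dx":190,"dy":-62,"dz":0,"fingers":4},{"ax":0,"ay":0,"az":60,"dx":228,"dy":-75,"dz":0,"fingers":4},{"ax":0,"ay":0,"az":70,"dx":266,"dy":-87,"dz":0,"fingers":4},{"ax":0,"ay":0,"az":80,"dx":302,"dy":-99,"dz":0,"fingers":4}]' && python3 -m inch '[{"ax":0,"ay":0,"az":6,"dx":0,"dy":0,"dz":15,"fingers":4},{"ax":0,"ay":0,"az":6,"dx":0,"dy":0,"dz":40,"fingers":4},{"ax":0,"ay":0,"az":6,"dx":0,"dy":0,"dz":52,"fingers":4},{"ax":0,"ay":0,"az":6,"dx":0,"dy":0,"dz":52,"fingers":4},{"ax":0,"ay":0,"az":6,"dx":0,"dy":0,"dz":52,"fingers":4}]'
python3 - <<'E'
from h import *
w=snapshot("wrist");save(w,"w8",(190,90,370,260),4.4)
s=snapshot("scene");save(s,"s8",(260,130,390,260),4.6)
d=snapshot("side");save(d,"d8",(220,130,360,250),5)
o=get_obs();print(o["clock"],o["tool_pos"],o["orientation"],o["force"])
for n in ["upright_foot","slot_mouth"]:
    for x in landmark_of(n,"wrist"): print(n,x["position"],x["score"])
E
```

```text
clock: 9.22
tool_pos: [0.5292, 0.0765, 0.2313]
orientation: [-180.0, -0.1, 178.7]
force: [1.5, 0.4, -1.9]
opening: 0.0123
clock: 9.85
tool_pos: [0.5304, 0.0784, 0.1811]
orientation: [180.0, 0.0, 173.1]
force: [0.5, -0.4, -1.2]
opening: 0.0121
10.0 [0.5303821  0.07842643 0.18130211] [1.79961153e+02 6.15796211e-02 1.73082197e+02] [-0.00971287 -0.25972008 -0.84679767]
upright_foot [282.2, 214.7] 0.75
slot_mouth [279.8, 205.8] 0.77
```

View pics/w8.png

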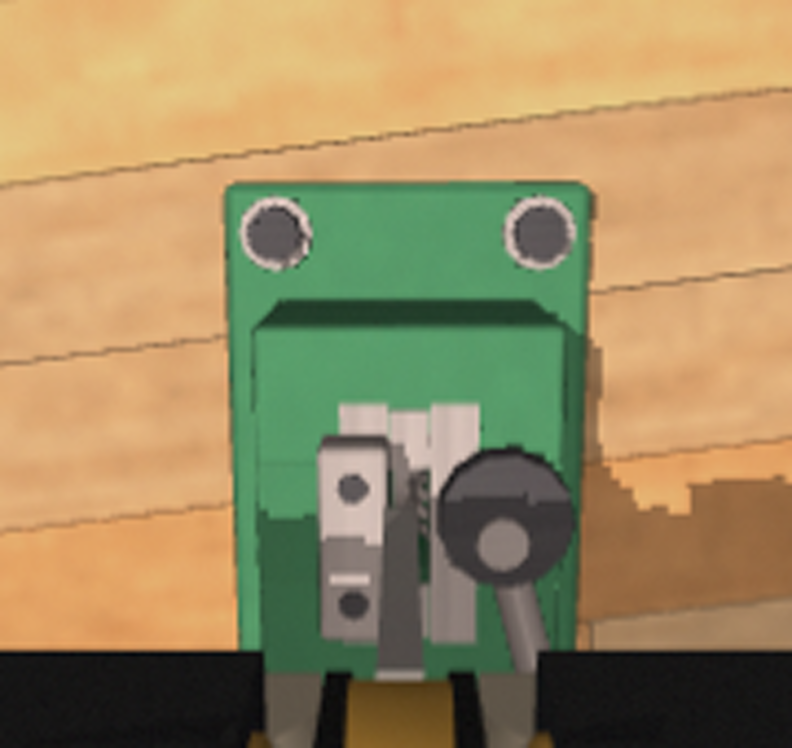

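View pics/d8.png

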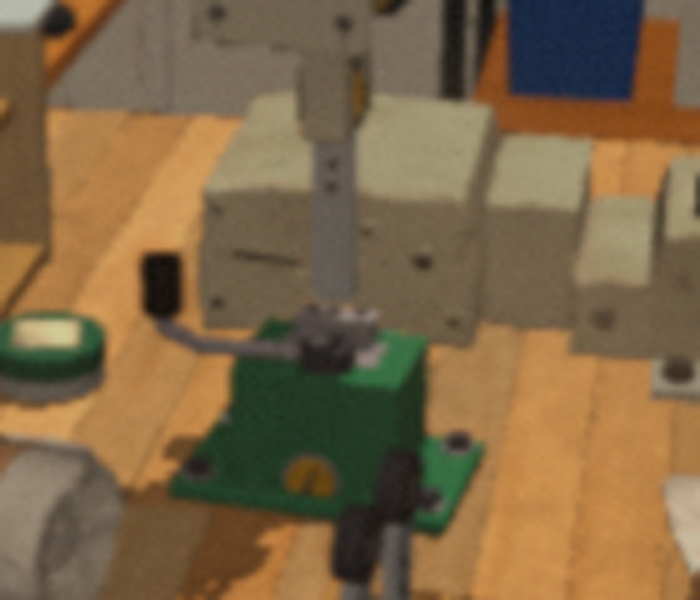

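View pics/s8.png

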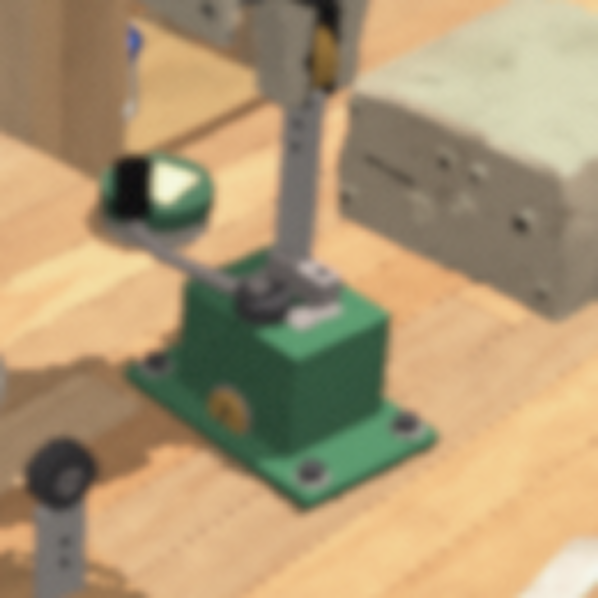

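Run:
```python
from h import *
w=snapshot("wrist");save(w,"w9",(255,175,310,247),8)
o=get_obs();M=R.from_euler("xyz",o["orientation"],degrees=True)
def tp(x,y,z): return proj(w,o["tool_pos"]+M.apply(np.array([x,y,z])/1000))[0].round(2)
for z in (83,84,85): print(z,"foot -x edge",tp(11,-3,z),tp(11,3,z),"upper",tp(11,-3,z-50),tp(11,3,z-50))
for x in (-12.5,12.5):
  for y in (-4.2,4.2): print("slot if under TCP",tp(x,y,(o["tool_pos"][2]-.07)*1000))
```

```text
83 foot -x edge [276.96 203.59] [284.23 203.6 ] upper [276.14 221.6 ] [285.15 221.6 ]
84 foot -x edge [276.97 203.31] [284.21 203.31] upper [276.16 221.16] [285.13 221.16]
85 foot -x edge [276.99 203.02] [284.2  203.02] upper [276.18 220.72] [285.11 220.72]
slot if under TCP [276.08 220.81]
slot if under TCP [285.05 220.81]
slot if under TCP [275.98 194.67]
slot if under TCP [285.17 194.67]
```

View pics/w9.png

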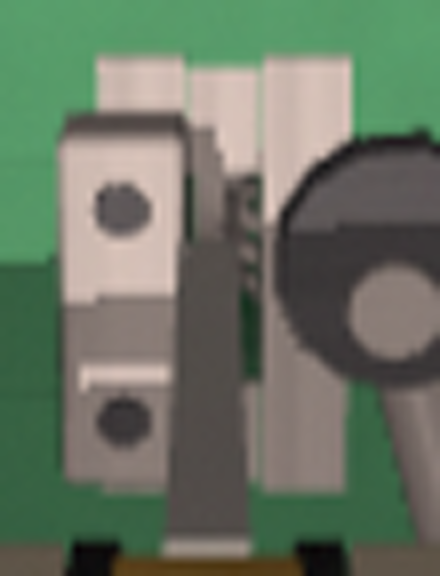

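```bash
python3 -m inch '[{"ax":0,"ay":0,"az":0,"dx":-0.8,"dy":1.25,"dz":0,"fingers":4},{"ax":0,"ay":0,"az":0,"dx":-0.8,"dy":1.25,"dz":4,"fingers":4},{"ax":0,"ay":0,"az":0,"dx":-0.8,"dy":1.25,"dz":8,"fingers":4},{"ax":0,"ay":0,"az":0,"dx":-0.8,"dy":1.25,"dz":12,"fingers":4},{"ax":0,"ay":0,"az":0,"dx":-0.8,"dy":1.25,"dz":15,"fingers":4},{"ax":0,"ay":0,"az":0,"dx":-0.8,"dy":1.25,"dz":15,"fingers":4}]'
python3 - <<'E'
from h import *
w=snapshot("wrist");save(w,"w10",(255,175,310,247),8)
o=get_obs();print(o["tool_pos"],o["force"],o["orientation"])
M=R.from_euler("xyz",o["orientation"],degrees=True)
def tp(x,y,z): return proj(w,o["tool_pos"]+M.apply(np.array([x,y,z])/1000))[0].round(2)
for z in (84,): print(z,"foot -x edge",tp(11,-3,z),tp(11,3,z),"upper",tp(11,-3,z-50),tp(11,3,z-50))
for x in (-12.5,12.5):
  for y in (-4.2,4.2): print("slot if under TCP",tp(x,y,(o["tool_pos"][2]-.07)*1000))
E
```

```text
clock: 10.9
tool_pos: [0.5308, 0.0792, 0.1652]
orientation: [-180.0, -0.0, 173.1]
force: [-0.5, -0.4, -1.0]
opening: 0.0121
[0.53092367 0.07921465 0.16545346] [ 0.28263498 -0.23887699 -1.58359491] [-1.79989307e+02 -1.04714160e-02  1.73065884e+02]
84 foot -x edge [277.14 203.7 ] [284.39 203.7 ] upper [276.35 221.63] [285.33 221.63]
slot if under TCP [276.   226.38]
slot if under TCP [285.48 226.38]
slot if under TCP [275.89 198.84]
slot if under TCP [285.62 198.84]
```

View pics/w10.png

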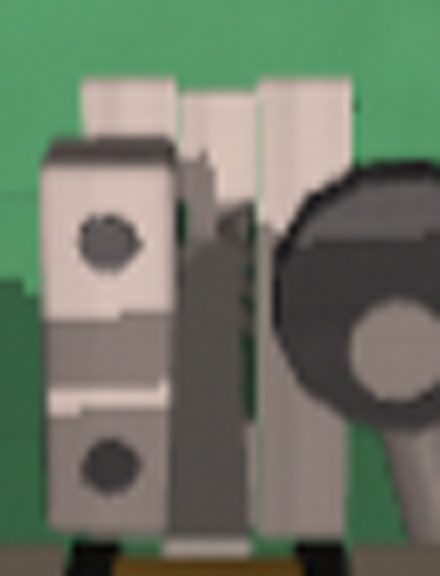

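```bash
python3 -m inch '[{"ax":0,"ay":0,"az":0,"dx":-0.1,"dy":0,"dz":5,"fingers":4},{"ax":0,"ay":0,"az":0,"dx":-0.1,"dy":0,"dz":9,"fingers":4},{"ax":0,"ay":0,"az":0,"dx":-0.1,"dy":0,"dz":11,"fingers":4},{"ax":0,"ay":0,"az":0,"dx":-0.1,"dy":0,"dz":12,"fingers":4},{"ax":0,"ay":0,"az":0,"dx":-0.1,"dy":0,"dz":12,"fingers":4}]'; python3 -m inch '[{"ax":0,"ay":0,"az":0,"dx":0,"dy":0,"dz":1,"fingers":4},{"ax":0,"ay":0,"az":0,"dx":0,"dy":0,"dz":1,"fingers":4}]'
```

```text
clock: 11.58
tool_pos: [0.5311, 0.0793, 0.1536]
orientation: [-180.0, -0.0, 173.1]
force: [0.0, -0.0, -2.0]
opening: 0.0121
clock: 11.82
tool_pos: [0.531, 0.0793, 0.1526]
orientation: [180.0, 0.0, 173.1]
force: [-0.7, 0.1, -1.2]
opening: 0.0115
```

```bash
python3 -m inch '[{"ax":0,"ay":0,"az":0,"dx":0,"dy":0,"dz":1,"fingers":4},{"ax":0,"ay":0,"az":0,"dx":0,"dy":0,"dz":2,"fingers":4}]'; python3 -m inch '[{"ax":0,"ay":0,"az":0,"dx":0,"dy":0,"dz":1,"fingers":4},{"ax":0,"ay":0,"az":0,"dx":0,"dy":0,"dz":2,"fingers":4}]';  python3 - <<'E'
from h import *
w=snapshot("wrist");save(w,"w11",(255,175,310,247),8)
d=snapshot("side");save(d,"d11",(220,130,360,250),5)
E
```

```text
clock: 12.08
tool_pos: [0.531, 0.0793, 0.1505]
orientation: [180.0, 0.0, 173.1]
force: [0.2, -0.0, -0.8]
opening: 0.0121
clock: 12.32
tool_pos: [0.531, 0.0793, 0.1485]
orientation: [180.0, -0.0, 173.1]
force: [-0.7, 0.1, -1.0]
opening: 0.0116
```

View pics/w11.png

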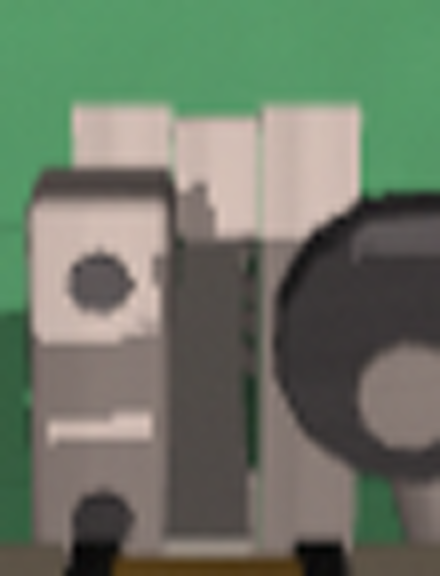

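```bash
python3 -m inch '[{"ax":0,"ay":0,"az":0,"dx":0,"dy":0,"dz":1.5,"fingers":4},{"ax":0,"ay":0,"az":0,"dx":0,"dy":0,"dz":3,"fingers":4},{"ax":0,"ay":0,"az":0,"dx":0,"dy":0,"dz":4.5,"fingers":4},{"ax":0,"ay":0,"az":0,"dx":0,"dy":0,"dz":6,"fingers":4}]'; python3 -m inch '[{"ax":0,"ay":0,"az":0,"dx":0,"dy":0,"dz":1.5,"fingers":4},{"ax":0,"ay":0,"az":0,"dx":0,"dy":0,"dz":3,"fingers":4},{"ax":0,"ay":0,"az":0,"dx":0,"dy":0,"dz":4.5,"fingers":4},{"ax":0,"ay":0,"az":0,"dx":0,"dy":0,"dz":6,"fingers":4}]'; python3 -m inch '[{"ax":0,"ay":0,"az":0,"dx":0,"dy":0,"dz":1.5,"fingers":4},{"ax":0,"ay":0,"az":0,"dx":0,"dy":0,"dz":3,"fingers":4},{"ax":0,"ay":0,"az":0,"dx":0,"dy":0,"dz":4.5,"fingers":4},{"ax":0,"ay":0,"az":0,"dx":0,"dy":0,"dz":6,"fingers":4}]'
```

```text
clock: 12.92
tool_pos: [0.531, 0.0792, 0.1424]
orientation: [-180.0, -0.0, 173.1]
force: [-1.1, -0.1, -1.6]
opening: 0.0118
clock: 13.42
tool_pos: [0.5315, 0.0791, 0.1373]
orientation: [-180.0, 0.1, 173.1]
force: [-0.7, -1.0, 5.7]
opening: 0.0121
clock: 13.92
tool_pos: [0.5313, 0.0792, 0.1307]
orientation: [-180.0, 0.0, 173.1]
force: [0.5, -2.4, 4.5]
opening: 0.0119
```

```bash
python3 -m inch '[{"ax":0,"ay":0,"az":0,"dx":0,"dy":0,"dz":1.5,"fingers":4},{"ax":0,"ay":0,"az":0,"dx":0,"dy":0,"dz":3,"fingers":4},{"ax":0,"ay":0,"az":0,"dx":0,"dy":0,"dz":4.5,"fingers":4},{"ax":0,"ay":0,"az":0,"dx":0,"dy":0,"dz":6,"fingers":4}]'; python3 -m inch '[{"ax":0,"ay":0,"az":0,"dx":0,"dy":0,"dz":1.5,"fingers":4},{"ax":0,"ay":0,"az":0,"dx":0,"dy":0,"dz":3,"fingers":4},{"ax":0,"ay":0,"az":0,"dx":0,"dy":0,"dz":4.5,"fingers":4}]';python3 -m inch '[{"ax":0,"ay":0,"az":0,"dx":0,"dy":0,"dz":1,"fingers":4},{"ax":0,"ay":0,"az":0,"dx":0,"dy":0,"dz":1,"fingers":4}]'
```

```text
clock: 14.42
tool_pos: [0.5309, 0.0792, 0.1244]
orientation: [-180.0, -0.0, 173.1]
force: [0.2, -2.1, 4.5]
opening: 0.0118
clock: 14.8
tool_pos: [0.5309, 0.0792, 0.1199]
orientation: [-180.0, -0.0, 173.1]
force: [0.7, -2.6, 4.7]
opening: 0.0118
clock: 15.05
tool_pos: [0.5309, 0.0792, 0.1188]
orientation: [-180.0, -0.0, 173.1]
force: [1.0, -2.4, 1.2]
opening: 0.0117
```

```bash
for i in 1 2 3; do python3 -m inch '[{"ax":0,"ay":0,"az":0,"dx":0,"dy":0,"dz":0.6,"fingers":4},{"ax":0,"ay":0,"az":0,"dx":0,"dy":0,"dz":1.2,"fingers":4}]' | grep -E "tool|force"; done
```

```text
tool_pos: [0.531, 0.0792, 0.1179]
force: [-0.7, -3.0, 4.4]
tool_pos: [0.5311, 0.0792, 0.1167]
force: [-1.0, -3.0, 5.2]
tool_pos: [0.531, 0.0792, 0.1154]
force: [-0.1, -3.0, 4.1]
```

```bash
python3 -m inch '[{"ax":0,"ay":0,"az":0,"dx":0,"dy":0,"dz":0.6,"fingers":4},{"ax":0,"ay":0,"az":0,"dx":0,"dy":0,"dz":1.2,"fingers":4}]' | grep -E "tool|force"; python3 -m inch '[{"ax":0,"ay":0,"az":0,"dx":0,"dy":0,"dz":0.6,"fingers":4},{"ax":0,"ay":0,"az":0,"dx":0,"dy":0,"dz":1,"fingers":4}]' | grep -E "tool|force"
```

```text
tool_pos: [0.5311, 0.0793, 0.1142]
force: [-0.2, -3.7, 3.5]
tool_pos: [0.531, 0.0792, 0.1132]
force: [-1.3, -3.2, 3.6]
```

```bash
python3 -m inch '[{"ax":0,"ay":0,"az":0,"dx":0,"dy":0,"dz":0.5,"fingers":4},{"ax":0,"ay":0,"az":0,"dx":0,"dy":0,"dz":1,"fingers":4}]' | grep -E "tool|force"
```

```text
tool_pos: [0.531, 0.0793, 0.1122]
force: [-0.4, -4.6, 4.1]
```

```bash
python3 -m inch '[{"ax":0,"ay":0,"az":0,"dx":0,"dy":0,"dz":0.5,"fingers":4},{"ax":0,"ay":0,"az":0,"dx":0,"dy":0,"dz":1,"fingers":4}]' | grep -E "tool|force"
```

```text
tool_pos: [0.531, 0.0793, 0.1112]
force: [-0.1, -3.1, 3.8]
```

```bash
python3 -m inch '[{"ax":0,"ay":0,"az":0,"dx":0,"dy":0,"dz":0.5,"fingers":4},{"ax":0,"ay":0,"az":0,"dx":0,"dy":0,"dz":1,"fingers":4}]' | grep -E "tool|force"
```

```text
tool_pos: [0.531, 0.0792, 0.1102]
force: [-1.0, -3.0, 3.3]
```

```bash
python3 -m inch '[{"ax":0,"ay":0,"az":0,"dx":0,"dy":0,"dz":0.5,"fingers":4},{"ax":0,"ay":0,"az":0,"dx":0,"dy":0,"dz":1,"fingers":4}]' | grep -E "tool|force"
```

```text
tool_pos: [0.531, 0.0792, 0.1092]
force: [-0.7, -3.9, 4.5]
```

```bash
python3 -m inch '[{"ax":0,"ay":0,"az":0,"dx":0,"dy":0,"dz":0.5,"fingers":4},{"ax":0,"ay":0,"az":0,"dx":0,"dy":0,"dz":1,"fingers":4}]' | grep -E "tool|force"
```

```text
tool_pos: [0.531, 0.0792, 0.1082]
force: [-0.9, -4.3, 5.1]
```

```bash
python3 -m inch '[{"ax":0,"ay":0,"az":0,"dx":0,"dy":0,"dz":0.5,"fingers":4},{"ax":0,"ay":0,"az":0,"dx":0,"dy":0,"dz":1,"fingers":4}]' | grep -E "tool|force"
```

```text
tool_pos: [0.531, 0.0792, 0.1072]
force: [-0.5, -4.1, 4.0]
```

```bash
python3 -m inch '[{"ax":0,"ay":0,"az":0,"dx":0,"dy":0,"dz":0.5,"fingers":4},{"ax":0,"ay":0,"az":0,"dx":0,"dy":0,"dz":1,"fingers":4}]' | grep -E "tool|force"
```

```text
tool_pos: [0.531, 0.0792, 0.1062]
force: [-1.0, -4.3, 4.1]
```

```bash
python3 -m inch '[{"ax":0,"ay":0,"az":0,"dx":0,"dy":0,"dz":0.5,"fingers":4},{"ax":0,"ay":0,"az":0,"dx":0,"dy":0,"dz":1,"fingers":4}]' | grep -E "tool|force"
```

```text
tool_pos: [0.531, 0.0793, 0.1052]
force: [-0.7, -4.1, 4.0]
```

```bash
python3 -m inch '[{"ax":0,"ay":0,"az":0,"dx":0,"dy":0,"dz":0.5,"fingers":4},{"ax":0,"ay":0,"az":0,"dx":0,"dy":0,"dz":1,"fingers":4}]' | grep -E "tool|force"
```

```text
tool_pos: [0.531, 0.0792, 0.1042]
force: [-0.4, -3.7, 3.4]
```

```bash
python3 -m inch '[{"ax":0,"ay":0,"az":0,"dx":0,"dy":0,"dz":0.5,"fingers":4},{"ax":0,"ay":0,"az":0,"dx":0,"dy":0,"dz":1,"fingers":4}]' | grep -E "tool|force"
```

```text
tool_pos: [0.531, 0.0792, 0.1032]
force: [-0.4, -4.7, 3.0]
```

```bash
python3 -m inch '[{"ax":0,"ay":0,"az":0,"dx":0,"dy":0,"dz":0.5,"fingers":4},{"ax":0,"ay":0,"az":0,"dx":0,"dy":0,"dz":1,"fingers":4}]' | grep -E "tool|force"
```

```text
tool_pos: [0.5312, 0.0792, 0.1028]
force: [-3.9, -4.2, 11.4]
```

```bash
python3 -m inch '[{"ax":0,"ay":0,"az":0,"dx":0,"dy":0,"dz":0.3,"fingers":4},{"ax":0,"ay":0,"az":0,"dx":0,"dy":0,"dz":0.3,"fingers":4}]' | grep -E "tool|force"
```

```text
tool_pos: [0.5313, 0.0792, 0.1028]
force: [-3.4, -4.6, 10.8]
```

```bash
python3 -m inch '[{"ax":0,"ay":0,"az":0,"dx":0,"dy":0,"dz":0.4,"fingers":4},{"ax":0,"ay":0,"az":0,"dx":0,"dy":0,"dz":0.4,"fingers":4},{"ax":0,"ay":0,"az":0,"dx":0,"dy":0,"dz":0.4,"fingers":4}]' | grep -E "tool|force"
python3 - <<'E'
from h import *
w=snapshot("wrist");save(w,"w12",(190,90,370,260),4.4)
d=snapshot("side");save(d,"d12",(220,130,360,250),5)
for i in range(3): print(get_obs()["force"],get_obs()["tool_pos"])
E
```

```text
tool_pos: [0.5314, 0.0793, 0.1027]
force: [-3.1, -3.9, 14.2]
[-3.21867468 -4.41489235 12.93459749] [0.53139775 0.07924659 0.10271409]
[-3.21867468 -4.41489235 12.93459749] [0.53139775 0.07924659 0.10271409]
[-3.21867468 -4.41489235 12.93459749] [0.53139775 0.07924659 0.10271409]
```

View pics/d12.png

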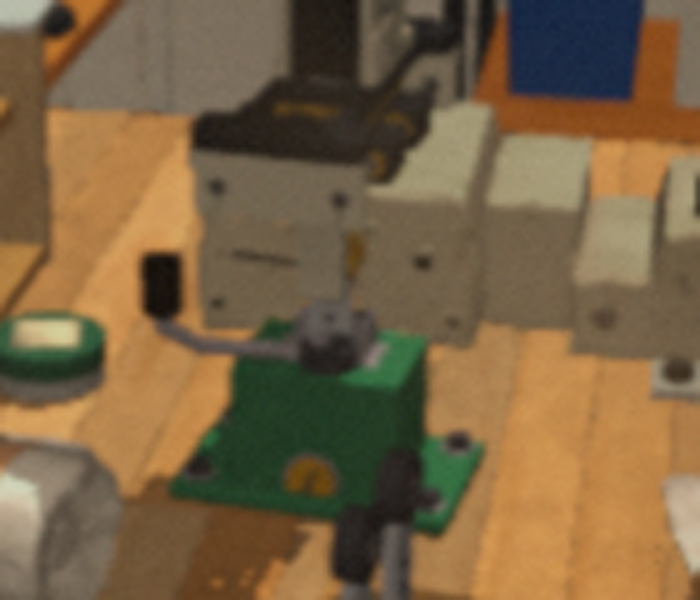

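View pics/w12.png

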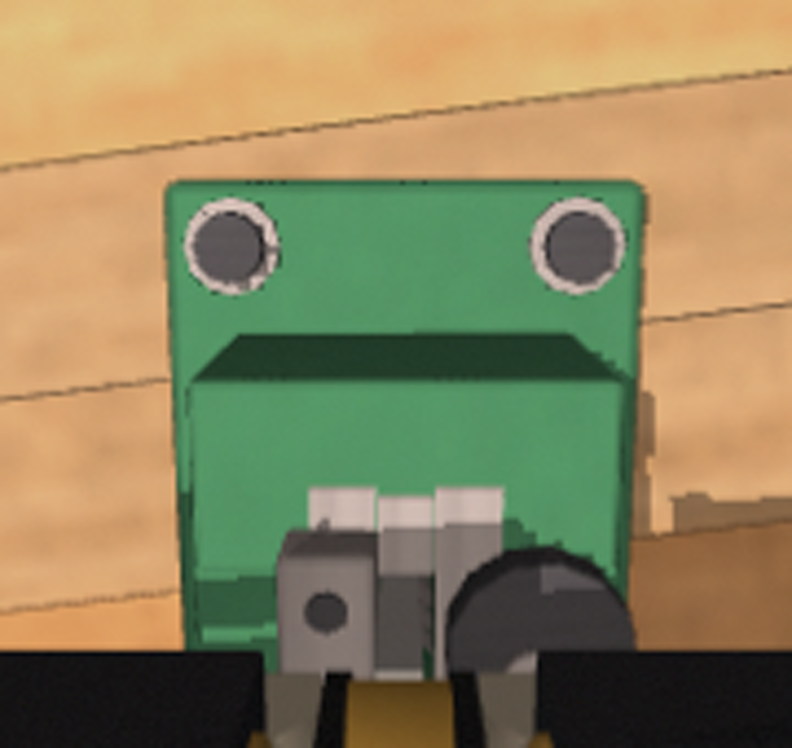

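```bash
python3 -m inch '[{"ax":0,"ay":0,"az":0,"dx":0,"dy":0,"dz":0,"fingers":4},{"ax":0,"ay":0,"az":0,"dx":0,"dy":0,"dz":0,"fingers":36},{"ax":0,"ay":0,"az":0,"dx":0,"dy":0,"dz":0,"fingers":36},{"ax":0,"ay":0,"az":0,"dx":0,"dy":0,"dz":0,"fingers":36}]'; python3 -m inch '[{"ax":0,"ay":0,"az":0,"dx":0,"dy":0,"dz":-20,"fingers":36},{"ax":0,"ay":0,"az":0,"dx":0,"dy":0,"dz":-60,"fingers":36},{"ax":0,"ay":0,"az":0,"dx":0,"dy":0,"dz":-110,"fingers":36},{"ax":0,"ay":0,"az":0,"dx":-40,"dy":0,"dz":-160,"fingers":36},{"ax":0,"ay":0,"az":0,"dx":-70,"dy":0,"dz":-180,"fingers":36},{"ax":0,"ay":0,"az":0,"dx":-70,"dy":0,"dz":-180,"fingers":36}]'
python3 - <<'E'
from h import *
w=snapshot("wrist");save(w,"w13",(200,60,380,230),4.4)
d=snapshot("side");save(d,"d13",(220,130,360,250),5)
s=snapshot("scene")
o=get_obs();print(o["tool_pos"],o["orientation"],o["force"],o["joint_pos"])
for c,q in (("wrist",w),("side",d),("scene",s)):
  for n,z in [("lever_knob",.112),("lever_pivot",.07),("upright_head",.121)]:
    for x in landmark_of(n,c): print(c,n,x["position"],x["score"],atz(q,x["position"],z))
E
```

```text
clock: 20.27
tool_pos: [0.531, 0.0796, 0.1012]
orientation: [180.0, -0.0, 173.1]
force: [0.6, 0.2, 0.1]
opening: 0.0338
clock: 21.02
tool_pos: [0.6027, 0.071, 0.2825]
orientation: [179.9, 0.1, 173.0]
force: [-0.3, 0.7, -0.8]
opening: 0.036
[0.59959174 0.07082054 0.28026727] [-1.79973449e+02 -1.15012842e-01  1.73054696e+02] [-0.36492441 -0.42745224  0.00343748] [ 2.52330874e+01  1.22677886e+01 -3.78877609e+00 -4.03298494e-02
 -7.40549253e+01 -1.22167248e+02]
wrist lever_knob [317.1, 197.4] 0.77 [0.61128935 0.1113057  0.112     ]
wrist lever_pivot [298.4, 126.9] 0.85 [0.53295675 0.10113181 0.07      ]
wrist lever_pivot [465.0, 64.9] 0.55 [0.4847994  0.30150173 0.07      ]
wrist upright_head [277.6, 130.5] 0.82 [0.53385242 0.07646823 0.121     ]
side lever_knob [255.5, 184.9] 0.51 [0.60191365 0.10059965 0.112     ]
side lever_pivot [283.0, 204.9] 0.8 [0.53369689 0.11155597 0.07      ]
side upright_head [287.5, 177.4] 0.54 [0.53092349 0.06224508 0.121     ]
scene lever_knob [288.2, 168.0] 0.87 [0.61408635 0.10438912 0.112     ]
scene lever_knob [318.8, 218.6] 0.58 [0.43856316 0.20188062 0.112     ]
scene lever_pivot [252.7, 285.6] 0.7 [0.42476361 0.39150141 0.07      ]
scene lever_pivot [318.0, 197.0] 0.66 [0.52956902 0.09583083 0.07      ]
scene upright_head [323.0, 173.3] 0.76 [0.53501914 0.07739488 0.121     ]
```

View pics/w13.png

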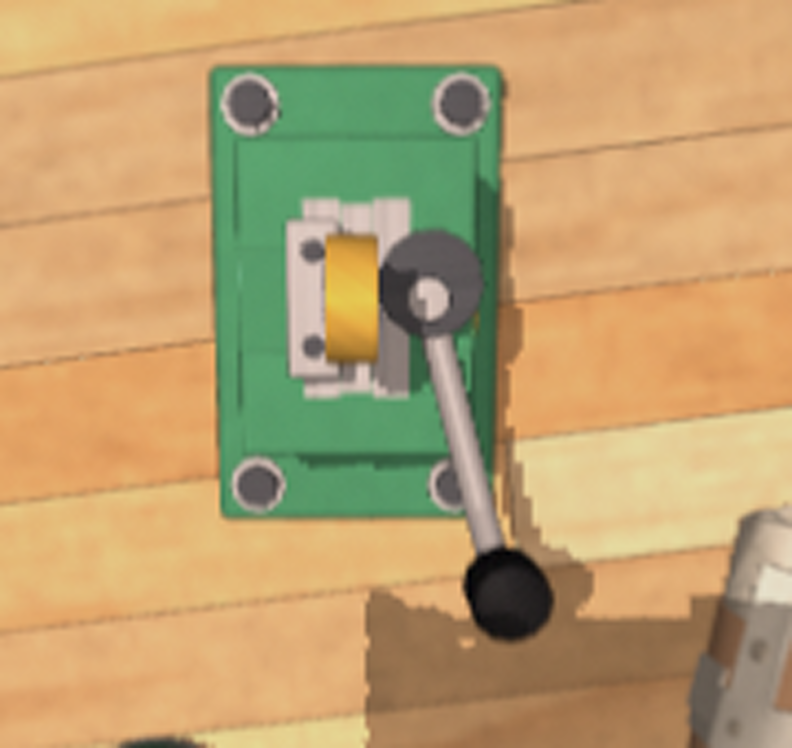

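View pics/d13.png

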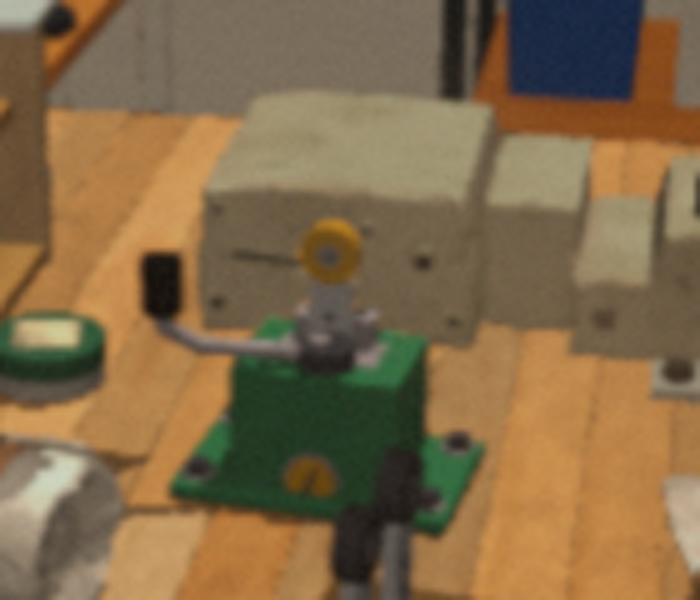

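Run:
```python
from h import *
w=snapshot("wrist")
print(atz(w,(200+508/4.4,60+592/4.4),.127))
for x in trace("lever_knob","wrist"): print(x["bbox"],x["score"],atz(w,x["bbox"][:2],.118))
# pivot cap (430,298) z~.09
print(atz(w,(200+430/4.4,60+298/4.4),.085), atz(w,(200+352/4.4,60+297/4.4),.133))
P=np.array([.5333,.0987])
for th in (8,):
    t=np.radians(th); p=P+.075*np.array([np.cos(t),np.sin(t)]); print(p,rel([*p,.20],th+90),rel([*p,.098],th+90))
```

```text
[0.60149702 0.10804209 0.127     ]
[305.7, 162.2, 37.6, 89.5] 0.73 [0.567282   0.10176539 0.118     ]
[0.53100087 0.09897753 0.085     ] [0.52860184 0.07895581 0.133     ]
[0.60757011 0.10913798] (array([-2.4, 38.9, 81.6]), array([  0.  ,   0.  , -14.93])) (array([ -2.4,  38.9, 183.6]), array([  0.  ,   0.  , -14.93]))
```

```bash
python3 -m inch '[{"ax":0,"ay":0,"az":-8,"dx":-2,"dy":20,"dz":40,"fingers":36},{"ax":0,"ay":0,"az":-15,"dx":-2,"dy":38.5,"dz":80,"fingers":36},{"ax":0,"ay":0,"az":-15,"dx":-2,"dy":38.5,"dz":120,"fingers":36},{"ax":0,"ay":0,"az":-15,"dx":-2,"dy":38.5,"dz":120,"fingers":36},{"ax":0,"ay":0,"az":-15,"dx":-2,"dy":38.5,"dz":120,"fingers":36}]'
python3 - <<'E'
from h import *
w=snapshot("wrist");save(w,"w14",None,1.4)
d=snapshot("side");save(d,"d14",(220,130,360,250),5)
s=snapshot("scene");save(s,"s14",(260,130,390,260),4.6)
E
```

```text
clock: 22.35
tool_pos: [0.6082, 0.1088, 0.1632]
orientation: [-180.0, 0.1, -171.9]
force: [-0.1, 0.1, 0.6]
opening: 0.0361
```

View pics/w14.png

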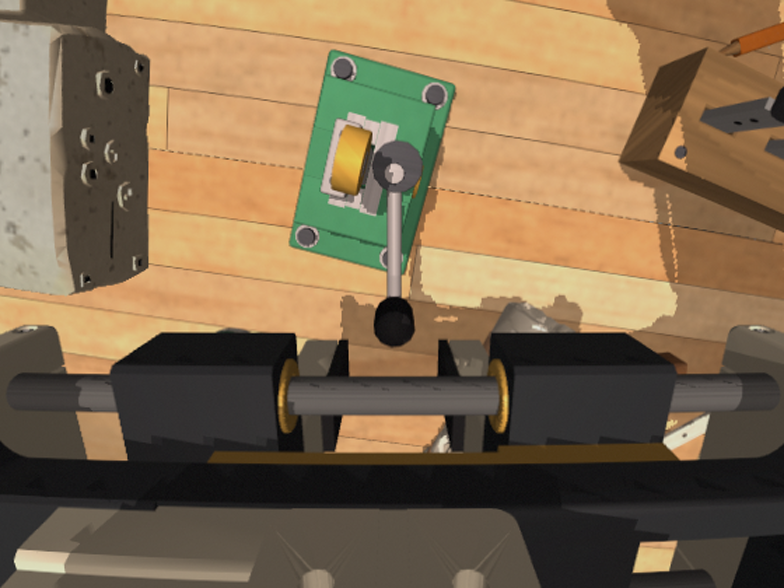

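View pics/d14.png

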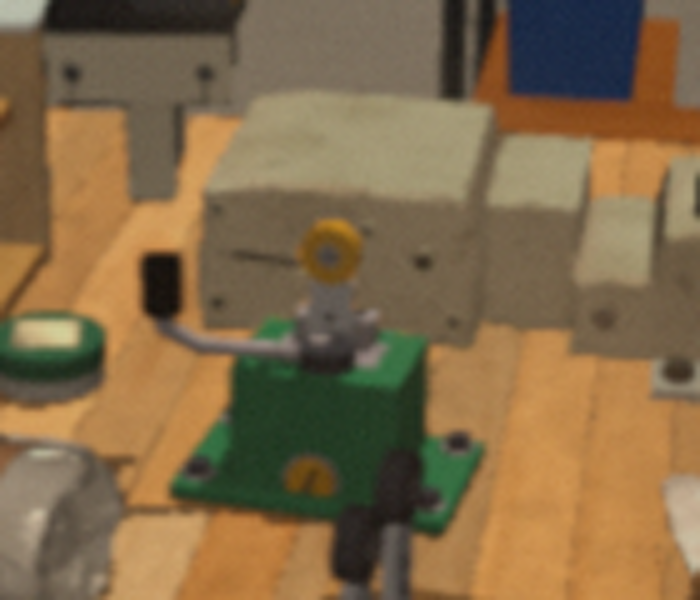

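View pics/s14.png

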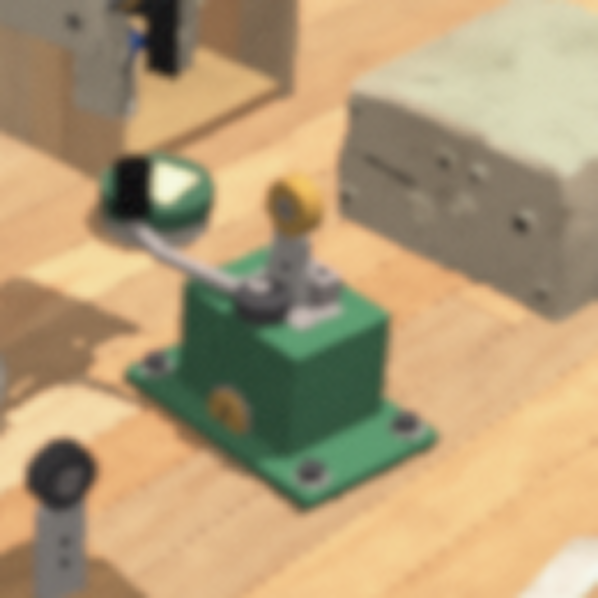

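```bash
python3 -m inch '[{"ax":0,"ay":0,"az":0,"dx":0,"dy":0,"dz":20,"fingers":36},{"ax":0,"ay":0,"az":0,"dx":0,"dy":0,"dz":40,"fingers":36},{"ax":0,"ay":0,"az":0,"dx":0,"dy":0,"dz":55,"fingers":34},{"ax":0,"ay":0,"az":0,"dx":0,"dy":0,"dz":62,"fingers":30},{"ax":0,"ay":0,"az":0,"dx":0,"dy":0,"dz":62,"fingers":27},{"ax":0,"ay":0,"az":0,"dx":0,"dy":0,"dz":62,"fingers":27}]'
python3 - <<'E'
from h import *
w=snapshot("wrist");save(w,"w15",None,1.4)
o=get_obs();print(o["tool_pos"],o["orientation"],o["force"])
M=R.from_euler("xyz",o["orientation"],degrees=True)
P=np.array([.5333,.0987])
# plan: rows in tool axes from current pose for theta
p0=P+.075*np.array([np.cos(np.radians(8)),np.sin(np.radians(8))])
for th in range(8,96,8):
    t=np.radians(th); p=P+.075*np.array([np.cos(t),np.sin(t)])
    print(th,(M.inv().apply(np.r_[p-p0,0])*1000).round(1),-(th-8))
E
```

```text
clock: 23.25
tool_pos: [0.6077, 0.1089, 0.1003]
orientation: [180.0, 0.1, -171.9]
force: [-0.9, 0.5, 0.0]
opening: 0.0272
[0.6076377  0.10896141 0.10033299] [ 1.79987183e+02  6.54164658e-02 -1.71926459e+02] [-0.53169942  0.22280937  0.3446459 ]
8 [0. 0. 0.] 0
16 [ 0.7 10.4  0. ] -8
24 [ 2.9 20.7  0. ] -16
32 [ 6.4 30.5 -0. ] -24
40 [11.3 39.8 -0. ] -32
48 [17.5 48.2 -0. ] -40
56 [24.7 55.8 -0. ] -48
64 [33.  62.2 -0. ] -56
72 [42.  67.5 -0. ] -64
80 [51.7 71.4 -0. ] -72
88 [61.9 73.9 -0.1] -80
```

View pics/w15.png

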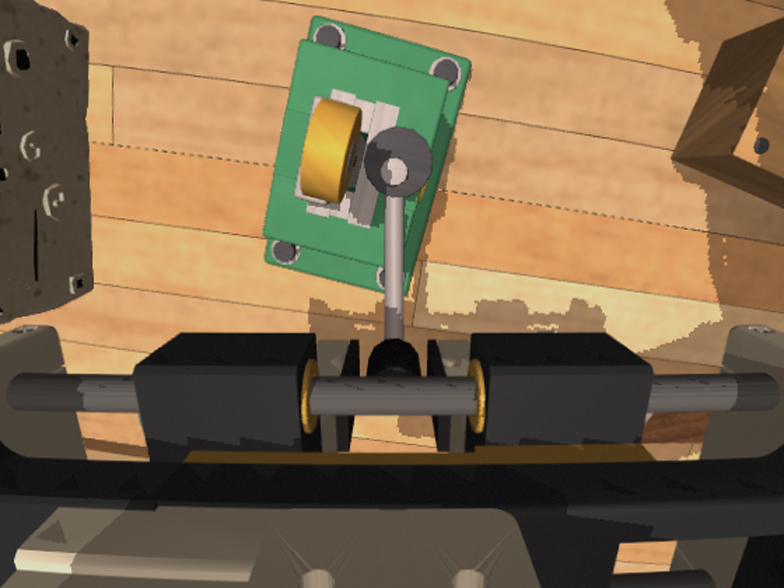

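```bash
python3 -m inch '[{"ax":0,"ay":0,"az":-4,"dx":0.2,"dy":5.2,"dz":0,"fingers":27},{"ax":0,"ay":0,"az":-8,"dx":0.7,"dy":10.4,"dz":0,"fingers":27},{"ax":0,"ay":0,"az":-16,"dx":2.9,"dy":20.7,"dz":0,"fingers":27},{"ax":0,"ay":0,"az":-24,"dx":6.4,"dy":30.5,"dz":0,"fingers":27},{"ax":0,"ay":0,"az":-32,"dx":11.3,"dy":39.8,"dz":0,"fingers":27},{"ax":0,"ay":0,"az":-40,"dx":17.5,"dy":48.2,"dz":0,"fingers":27},{"ax":0,"ay":0,"az":-48,"dx":24.7,"dy":55.8,"dz":0,"fingers":27},{"ax":0,"ay":0,"az":-48,"dx":24.7,"dy":55.8,"dz":0,"fingers":27}]'
python3 - <<'E'
from h import *
w=snapshot("wrist");save(w,"w16",None,1.4)
o=get_obs();print(o["tool_pos"],o["orientation"],o["force"])
M=R.from_euler("xyz",[180,0,56-180],degrees=True)
P=np.array([.5333,.0987]); f=lambda th:P+.075*np.array([np.cos(np.radians(th)),np.sin(np.radians(th))])
for th in range(56,100,4): print(th,(M.inv().apply(np.r_[f(th)-f(56),0])*1000).round(1),-(th-56))
E
```

```text
clock: 24.3
tool_pos: [0.5749, 0.161, 0.1002]
orientation: [-180.0, 0.1, -123.9]
force: [-0.4, 0.4, 1.1]
opening: 0.0272
[0.5750951  0.16084054 0.1001247 ] [-1.79983833e+02  4.93175333e-02 -1.24080374e+02] [ 0.24998076 -0.17901544 -0.90855158]
56 [0. 0. 0.] 0
60 [0.2 5.2 0. ] -4
64 [ 0.7 10.4  0. ] -8
68 [ 1.6 15.6  0. ] -12
72 [ 2.9 20.7  0. ] -16
76 [ 4.5 25.7  0. ] -20
80 [ 6.5 30.5  0. ] -24
84 [ 8.8 35.2  0. ] -28
88 [11.4 39.7  0. ] -32
92 [14.3 44.1  0. ] -36
96 [17.5 48.2  0. ] -40
```

View pics/w16.png

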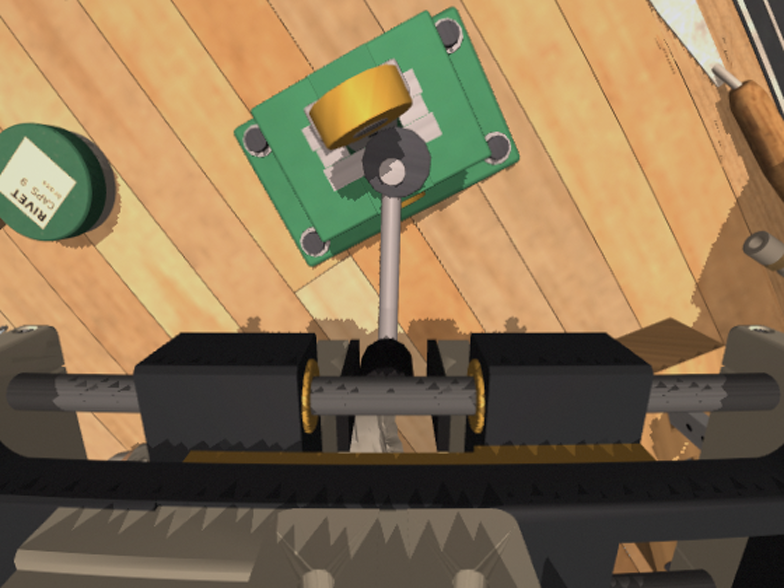

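```bash
python3 -m inch '[{"ax":0,"ay":0,"az":-4,"dx":0.2,"dy":5.2,"dz":0,"fingers":27},{"ax":0,"ay":0,"az":-8,"dx":0.7,"dy":10.4,"dz":0,"fingers":27},{"ax":0,"ay":0,"az":-12,"dx":1.6,"dy":15.6,"dz":0,"fingers":27},{"ax":0,"ay":0,"az":-16,"dx":2.9,"dy":20.7,"dz":0,"fingers":27},{"ax":0,"ay":0,"az":-20,"dx":4.5,"dy":25.7,"dz":0,"fingers":27},{"ax":0,"ay":0,"az":-20,"dx":4.5,"dy":25.7,"dz":0,"fingers":27}]';python3 -m inch '[{"ax":0,"ay":0,"az":-2,"dx":0.1,"dy":2.6,"dz":0,"fingers":27},{"ax":0,"ay":0,"az":-4,"dx":0.2,"dy":5.2,"dz":0,"fingers":27},{"ax":0,"ay":0,"az":-6,"dx":0.5,"dy":7.8,"dz":0,"fingers":27},{"ax":0,"ay":0,"az":-8,"dx":0.7,"dy":10.4,"dz":0,"fingers":27},{"ax":0,"ay":0,"az":-8,"dx":0.7,"dy":10.4,"dz":0,"fingers":27}]'
python3 - <<'E'
from h import *
w=snapshot("wrist");save(w,"w17",None,1.4)
o=get_obs();print(o["tool_pos"],o["orientation"],o["force"])
E
```

```text
clock: 25.1
tool_pos: [0.5517, 0.1712, 0.1]
orientation: [-179.9, 0.0, -104.1]
force: [2.9, -0.4, 0.3]
opening: 0.0274
clock: 25.72
tool_pos: [0.5417, 0.173, 0.1]
orientation: [-179.9, 0.0, -96.0]
force: [4.5, -3.0, 0.0]
opening: 0.027
[0.54170057 0.17301086 0.0999748 ] [-1.79918035e+02  2.36459101e-02 -9.59736111e+01] [ 4.17339896 -2.8478561   0.24956825]
```

View pics/w17.png

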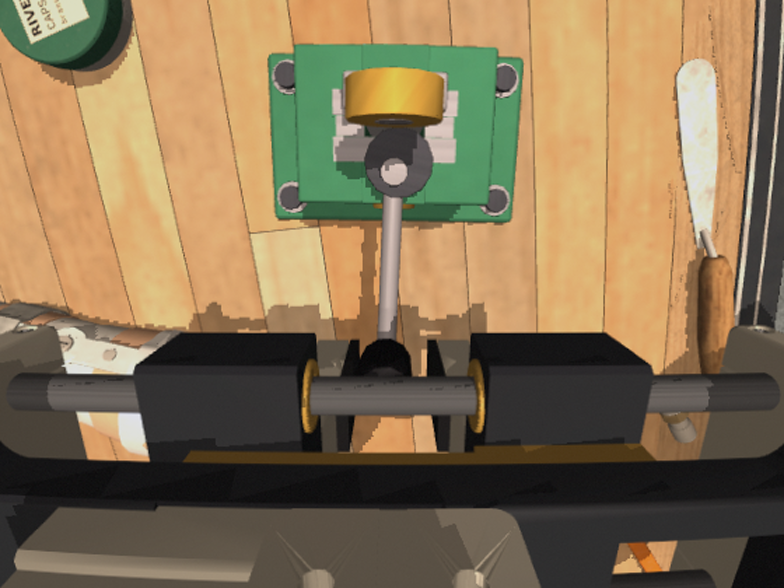

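```bash
python3 -m inch '[{"ax":0,"ay":0,"az":-2,"dx":0.1,"dy":2.6,"dz":0,"fingers":27},{"ax":0,"ay":0,"az":-4,"dx":0.2,"dy":5.2,"dz":0,"fingers":27},{"ax":0,"ay":0,"az":-5.5,"dx":0.4,"dy":7.2,"dz":0,"fingers":27},{"ax":0,"ay":0,"az":-5.5,"dx":0.4,"dy":7.2,"dz":0,"fingers":27},{"ax":0,"ay":0,"az":-5.5,"dx":0.4,"dy":7.2,"dz":0,"fingers":27}]'
python3 - <<'E'
from h import *
w=snapshot("wrist");save(w,"w18",None,1.4)
o=get_obs();print(o["tool_pos"],o["orientation"],o["force"])
E
```

```text
clock: 26.4
tool_pos: [0.5349, 0.1734, 0.1]
orientation: [-179.9, 0.0, -90.5]
force: [6.3, -2.9, -1.9]
opening: 0.0269
[0.53493312 0.17343341 0.10000355] [-1.79882079e+02  2.45369170e-02 -9.04828944e+01] [ 5.89550261 -3.22406503 -0.84352986]
```

View pics/w18.png

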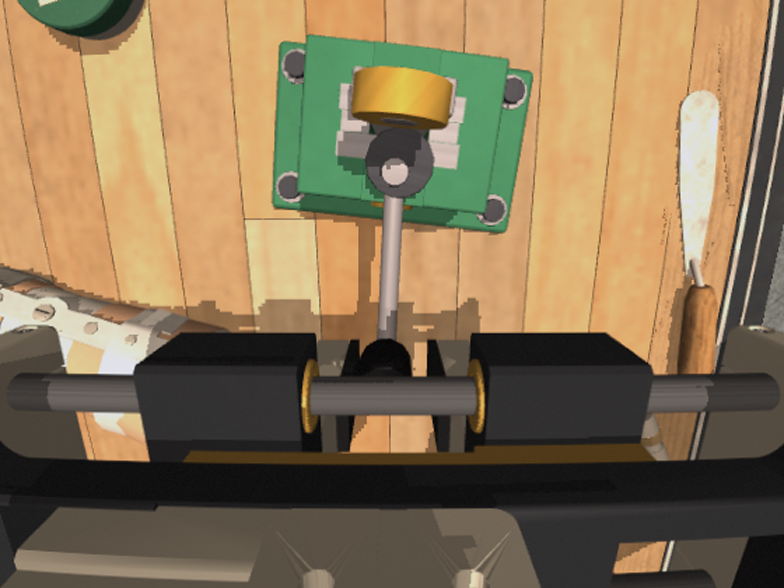

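```bash
python3 -m inch '[{"ax":0,"ay":0,"az":0,"dx":0,"dy":-2,"dz":0,"fingers":30},{"ax":0,"ay":0,"az":0,"dx":0,"dy":-2,"dz":0,"fingers":40},{"ax":0,"ay":0,"az":0,"dx":0,"dy":-2,"dz":0,"fingers":40},{"ax":0,"ay":0,"az":0,"dx":0,"dy":-2,"dz":-15,"fingers":40},{"ax":0,"ay":0,"az":0,"dx":0,"dy":-2,"dz":-50,"fingers":40},{"ax":0,"ay":0,"az":0,"dx":-30,"dy":-2,"dz":-100,"fingers":40},{"ax":0,"ay":0,"az":0,"dx":-30,"dy":-2,"dz":-150,"fingers":40},{"ax":0,"ay":0,"az":0,"dx":-30,"dy":-2,"dz":-150,"fingers":40}]'
python3 - <<'E'
from h import *
w=snapshot("wrist");save(w,"w19",(200,20,400,220),4)
d=snapshot("side");save(d,"d19",(200,130,400,290),4)
s=snapshot("scene");save(s,"s19",(180,140,380,320),4)
o=get_obs();print(o["tool_pos"],o["orientation"],o["force"],o["clock"])
for n,z in [("lever_knob",.112),("lever_pivot",.07),("upright_head",.121),("bending_block",0)]:
    for x in landmark_of(n,"wrist")[:1]: print(n,x["position"],x["score"],atz(w,x["position"],z))
E
```

```text
clock: 27.45
tool_pos: [0.5377, 0.2048, 0.2554]
orientation: [-179.6, 0.3, -90.4]
force: [-0.5, 0.6, 0.2]
opening: 0.0399
[0.53535142 0.20316807 0.2497291 ] [ 1.79990148e+02  2.13209877e-02 -9.04420106e+01] [ 0.36752212 -0.48471016 -1.28284386] 27.6
lever_knob [280.8, 166.1] 0.91 [0.53858989 0.1699699  0.112     ]
upright_head [286.9, 68.7] 0.58 [0.53249951 0.08109442 0.121     ]
bending_block [287.5, 86.1] 0.97 [0.53019862 0.08062967 0.        ]
```

View pics/w19.png

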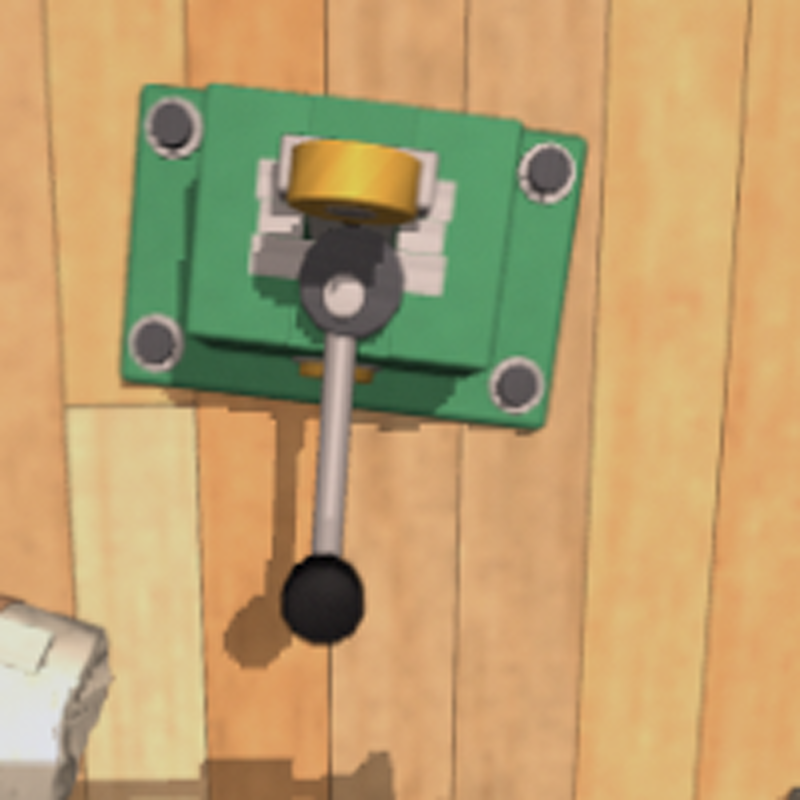

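View pics/d19.png

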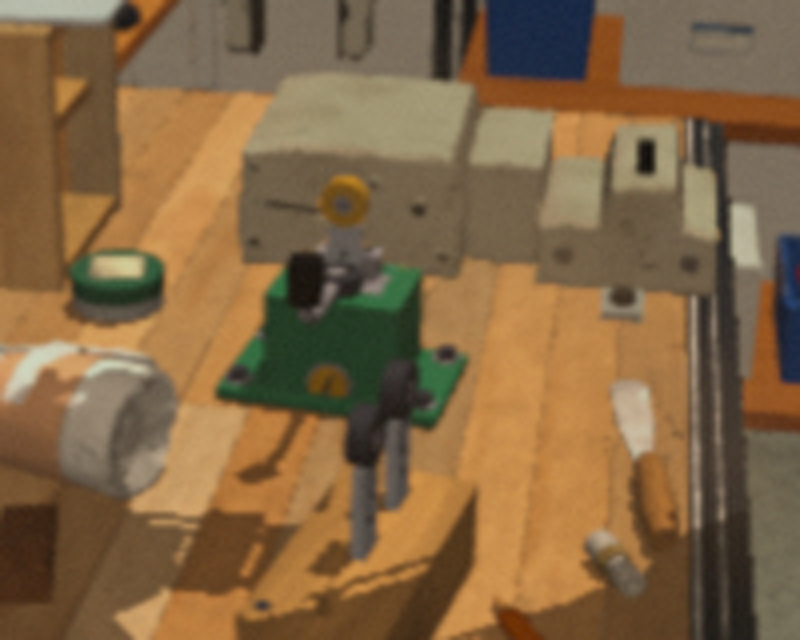

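View pics/s19.png

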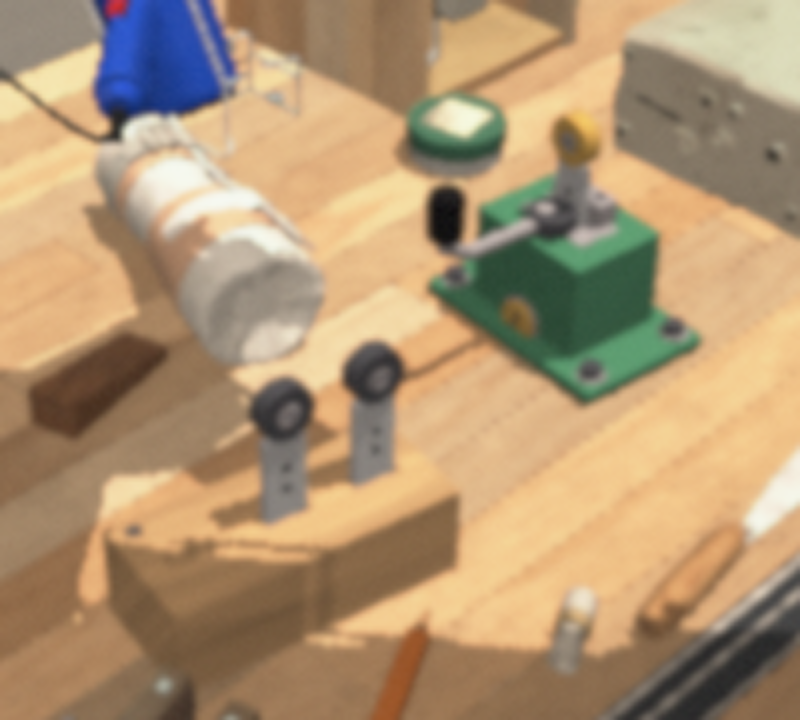

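Run:
```python
from h import *
w=snapshot("wrist"); q=lambda u,v,z: atz(w,(200+u/4,20+v/4),z)
k=q(323,596,.127);p=q(345,296,.086); d=(k-p)[:2]; b=np.degrees(np.arctan2(d[1],d[0]))
print(k,p,np.linalg.norm(d),b,"lever",np.radians(b+6.95)-.17)
print([ (q(*a,.018)[:2]).round(4) for a in [(172,127),(547,171),(517,384),(155,342)]])
```

```text
[0.53503096 0.16748218 0.127     ] [0.52889482 0.09704446 0.086     ] 0.07070448930380233 85.02128493088544 lever 1.4352017393337966
[array([0.5787, 0.0413]), array([0.4669, 0.0541]), array([0.4742, 0.1158]), array([0.5861, 0.1025])]
```

```bash
python3 -c "
from plant import *
print(get_obs()['clock'],close_job())"
```

```text
the job is handed in; nothing more can be done
27.85 None
```

The brass-headed upright is in the slot with its foot on the depth stop, the cam lever is swung over, and the job was handed in at 27.85 s. No verdict comes back, so what follows is from my own checks.

- **Insertion:** I lined the bar up with the slot in the wrist camera and pushed it down. The spring drag was about 4–5 N. The stop was felt at about 52 mm below the mouth (tool height 0.1028 m). I pressed to about 13–14 N in total, roughly 9 N above the drag, then let go. The bar stayed upright and seated.
- **Cam lever:** I pushed the knob round until the resistance rose to about 6 N at the knob. A camera measurement after backing off gave a lever angle of about 1.43 rad. I could not measure the cam's force on the bar directly; the knob resistance is the only evidence for it.
- **Final pictures:** Both dark uprights stand in the rack, everything else in view is where it was, and the gripper is clear of everything.
- **Checks that disagreed:**
  - Wrist-camera positions were off by up to about 2.5 mm from where I gripped the bar, and the measured lever radius came out at 71 mm instead of 75 mm. I aligned relative to what the camera showed and by feel instead.
  - The stop was felt at the very end of its stated 40–52 mm range.
- **Procedure:** Three of the small downward steps (1.2 mm each) were run from a shell loop over rows I had typed, not as separate commands.

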